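# Clamp the tube rack on the mixer with a wing nut

## Task

Swing the blue clamp arm over the orange tube rack until it rests gently against its stop. Then turn the yellow four-winged nut clockwise in short arcs, without knocking the two fragile white pillars beside it, until the rubber foot bears on the rack and the nut is snug: stop about an eighth of a turn after you feel the foot begin to press, so the rack is held firmly but not crushed. Let go, and leave the rack in its place and everything else on the bench alone.

Things in the scene. Friction and masses are not known exactly. Their poses are not given: they have to be found in the camera images.
- unit: the fixed white bench-top tube mixer, 250 x 250 mm, its flat aluminium deck 70 mm above the bench. Origin: centre of its underside, on the bench; +z up. In its frame the stud of the clamp stands at x 0, y -70 mm and the rack is centred at x 0, y +55 mm
- clamp_arm: blue clamp arm, a bar 22 mm wide, 10 mm thick, swinging about the stud. Origin on the stud axis, 2 mm under the bar, 138 to 140 mm above the bench at the start; it runs 108 mm along its +y. Home, at a hard stop, its +y is the unit's +y. It starts 0.7 to 1.05 rad anticlockwise of that (seen from above), stays where left (0.12 N m rubbing) and sinks as the nut is tightened
- swing_peg (a point): point on the upright black peg, 12 mm across, on top of the clamp arm 100 mm from the stud axis; the peg rises 32 mm from the bar, this point 16 mm above the bar. Push or pinch it to swing the arm. Under it hangs a soft rubber foot 20 mm across, whose underside is 15 to 25 mm below the bar (screwed to a different height each time, not measured), at the start 5 to 17 mm above the rack
- nut_center (a point): centre of the yellow wings of the nut, on the stud axis, 180 mm above the bench; the nut turns but keeps this height. Four wings in a cross along its own x and y: 44 mm tip to tip, each 10 mm thick, flat-ended, 24 mm high (12 above and below this point); opposite tips can be gripped every quarter turn. The arm's top is 28 mm or more below; between are a hub and collar, up to 26 mm across
- probe_a: fragile white ceramic sensor pillar, 9 mm across, fixed on the deck 37 mm from the stud axis, in the direction 22 degrees from the unit's +x towards its +y. Origin: its foot on the deck; its top is 191 mm above the bench. Its near side is 32 mm from the stud axis: the wings pass it, fingers holding the wing tips do not
- probe_b: the second pillar, alike, on the opposite side of the nut (202 degrees from the unit's +x)
- rack: the loose orange tube rack, 112 x 80 x 40 mm, 0.35 kg, lying on the deck between low fences; tube caps stand up 14 mm from its top on the half away from the stud. Origin: centre of its underside; its top is 110 mm above the bench; the steel strip for the foot is 26 mm from its centre along its -y
- bottle_a: white plastic bottle 48 mm across, 105 mm tall, a bystander; origin centre of its underside
- bottle_b: white plastic bottle 38 mm across, 75 mm tall, a bystander; origin centre of its underside
- jar: amber jar 56 mm across, 70 mm tall, a bystander; origin centre of its underside
- pipette: grey and white pipette lying on the bench, 250 mm long, a bystander; origin under its body
- tip_box: blue pipette tip box with a pale lid, 122 x 87 x 75 mm, a bystander; origin centre of its underside
- stud_top (a point): top of the steel stud, 10 mm across, 201 mm above the bench. Turning the nut clockwise seen from above tightens: the thread draws the arm down 32 mm per turn (5 mm per rad). Free turning takes a steady 0.2 N m; nut and arm stay where left. The foot meets the rack after 1 to 3.5 rad; then the soft foot gives, the press grows by some 13 N per rad and the torque by 0.005 N m per newton

How it is judged:
On the way, in this order (a step that is already met when the one before it is completed fails the run):
1. the clamp arm is swung home against its stop, its foot not yet pressing on the rack (angle between the y axis of clamp_arm and the y axis of unit, either way round below 0.06 rad and contact force between clamp_arm and rack below 1 N), for 0.2 s.
2. the foot presses on the rack with 8 to 19 N (angle between the y axis of clamp_arm and the y axis of unit, either way round below 0.08 rad and contact force between clamp_arm and rack between 8 and 19 N), for 0.2 s.
At the end, for the whole second after the job is handed in: the clamp arm is home (within 0.08 rad of the unit's +y), its foot presses the rack with 8 to 19 N, and the rack is at rest within 6 mm of where it started (all of step 2 and distance of rack from where it was at the start of the episode below 0.006 m and linear speed of rack below 0.01 m/s); the robot touches nothing.
It fails at once if the rack is crushed: the foot presses with more than 30 N (contact force between clamp_arm and rack above 30 N).
It fails at once if a fragile pillar is knocked with more than 8 N (contact force between anything else and probe_a above 8 N or contact force between anything else and probe_b above 8 N).
It fails at once if the clamp arm is pushed with more than 25 N (contact force between any of the fingers, the arm and clamp_arm above 25 N).
It fails at once if the rack is shifted by more than 8 mm (distance of rack from where it was at the start of the episode above 0.008 m).
It fails at once if a bystander is moved by more than 20 mm (distance of any of bottle_a, bottle_b, jar, pipette, tip_box from where it was at the start of the episode above 0.02 m).
It also fails if it takes over 72 s, if anything falls off the work surface, if the arm or the gripper's body presses on something with over 40 N, if the wrist force passes 120 N, or if a joint passes its speed limit or range.

## Robot

A 6-joint arm with a two-finger parallel gripper is mounted at the origin on the work surface. World frame = base frame: x ahead of the robot, y to its left, z up, the work surface at z = 0. Lengths are in m, angles in rad, forces in N, time in s.
With the tool pointing down it reaches from about 0.35 to 0.975 m from the base axis. Payload 4.9 kg.
Tool frame: the origin (TCP) lies at the very end of the fingers, on their centre line; the grasp point (between the pads) lies 19 mm behind it; y points along the fingers, z is the direction in which the jaws open and shut, and the axes are right-handed (so a half turn about y gives the same grasp; the last joint's range is limited). The gripper opens to 85 mm and grips with 20 to 120 N. Pads are 22 mm wide; open, the fingers measure 114 mm over their backs; the gripper's body (76 mm by 85 mm) begins 54 mm behind the grasp point. The pads swing forward as they close: fully open they stand 13 mm farther back than shut.
Start: joints at [1.188, 0.053, 1.613, -0, 1.476, -0.119], TCP at [0.163, 0.603, 0.209] pointing down, gripper open.
Joint ranges: [-3.01, 3.01], [-1.01, 2.22], [0.06, 2.58], [-1.02, 4.17], [0.09, 2.62], [-3.14, 3.14]. Speed limits (rad/s): [2.57, 2.57, 3.14, 3.14, 3.14, 3.14].

## Interface

Orientations are given as a rotation vector (axis times angle).
In Python, from station import monitor, viewer, ticket gives the robot as it stands.
- The arm moves only by the tool servo_tool, never from a script. Its argument "commands" is one flat list of numbers, 7 for each row, row after row: the turn, a rotation vector about the tool's x, y, z in rad, then the shift along the tool's x, y, z in cm, then the opening, from 0 (shut) to 1 (fully open). In form: [rx, ry, rz, dx, dy, dz, claw, rx, ry, rz, dx, dy, dz, claw, ...]. A call has 1 to 20 rows; each row shifts and turns the pose as measured when the row begins, along the tool's axes as they then stand; what a row does not reach is not made up. A row lasts 1/10 s, in which the tool goes at most 50 mm and 8.59 degrees, less where a joint would pass 70% of its speed; a pose out of reach is approached as far as the arm can. A call is refused whole if a number of a shift passes 5 or a number of a turn 0.15, either way. A call with a gripper value outside its range is refused whole. The fingers move at their own pace and stop on an object; "grip_force" is the grip in N (left out, the last holds). Time passes only in rows, so rows that do not move let the fingers close. It gives the time, the measured TCP pose, the force and the opening at its end, in the units of the state.
- monitor.get_obs(): the state, without advancing time (a new reading comes with each control period).
- viewer.get_image(name): name is "side" or "top" or "wrist"; returns a dict with "frame" (400x640x3 uint8, red, green, blue), "depth" (400x640 float32, m along the optical axis (not along the pixel's ray), 0 where there is no reading), "camera_matrix" (3x3 intrinsics, pixels), "cam_to_world" (4x4, takes a point from camera to world coordinates). Camera axes: x right, y down, z forward; pixel columns grow to the right and rows downward; lengths in m; the calibration is good to about 2 mm. The wrist camera is an equidistant fisheye: a pixel r from the principal point sees the ray r / f radians off the axis. A picture is of the moment at which its call begins.
- ticket.finish_job(): hands the job in, once; it reports no verdict.
The state is a dict: "t": time; "q": joint angles; "dq": joint speeds; "effort": joint torques, N m; "tool_pos": TCP position; "tool_rot": TCP orientation; "contact_force": force on the tool from outside, world axes, zero at the start; "wrist_torque": the same for the moment, N m; "opening": finger opening in m.
Only numpy, scipy, OpenCV 4.12 (cv2) and the standard library are available. Lean on these libraries where they do the work, as an engineer would, in place of code of your own. Each camera call takes 0.05 s, during which the arm holds its last target.

## Working session

There is one attempt and no reset: what is moved stays moved. The work goes in short steps, Python scripts to look and compute and a tool call to move; the robot and the scene stay as the last step left them, time stands still between calls to the robot, and variables do not carry over. Pictures are saved under pics/ and viewed, and the job is handed in when it is done.

Besides the shell and the picture viewer there is one more tool, called after "Request:" by a JSON object that holds its "method" and its "body", one argument or row to a line. servo_tool: Moves the arm, as the interface text tells. Its arguments: {"type":"object","properties":{"commands":{"type":"array","items":{"type":"number"}},"grip_force":{"type":"number"}},"required":["commands"]}

```bash
mkdir -p pics; ls
python3 - <<'E'
from station import monitor, viewer
import cv2,numpy as np
o=monitor.get_obs()
print(o)
for n in ["side","top","wrist"]:
    d=viewer.get_image(n)
    cv2.imwrite(f"pics/{n}0.png",d["frame"][:,:,::-1])
    np.savez(f"{n}0.npz",**d)
    print(n,d["camera_matrix"].tolist(),d["cam_to_world"].round(4).tolist())
E
```

```text
pics
{'t': 0.0, 'q': array([ 1.18801932e+00,  5.33551513e-02,  1.61430188e+00, -9.40141685e-06,
        1.47600077e+00, -1.18982012e-01]), 'dq': array([-4.48261547e-06, -7.40847349e-05,  1.11258047e-03,  2.77755807e-04,
        2.57024072e-03,  5.63608745e-04]), 'effort': array([ 5.70767170e-04, -3.93689740e+01, -3.70172453e+01, -7.98731116e-05,
        7.26113882e-03, -1.41425568e-05]), 'tool_pos': array([0.1627044 , 0.6027525 , 0.20725942]), 'tool_rot': array([-1.56286416,  0.20752827, -0.20673509]), 'contact_force': array([-0.26908052, -0.27252624, -0.78390265]), 'wrist_torque': array([-0.03071435, -0.00732229, -0.01518047]), 'opening': 0.08568474035892859}
side [[427.49540259038844, 0.0, 317.27763586506967], [0.0, 427.49540259038844, 198.57718677488603], [0.0, 0.0, 1.0]] [[-0.9948, -0.0576, 0.0841, 0.3881], [-0.102, 0.5802, -0.8081, 0.9161], [-0.0022, -0.8124, -0.5831, 0.8206], [0.0, 0.0, 0.0, 1.0]]
top [[368.4759074219932, 0.0, 318.6897430690238], [0.0, 368.4759074219932, 194.444042905907], [0.0, 0.0, 1.0]] [[-0.0037, -0.9953, 0.0965, 0.3853], [-1.0, 0.0044, 0.0076, -0.0177], [-0.008, -0.0964, -0.9953, 1.2066], [0.0, 0.0, 0.0, 1.0]]
wrist [[309.70691628693146, 0.0, 318.86781824130577], [0.0, 309.70691628693146, 195.79111061017477], [0.0, 0.0, 1.0]] [[0.2604, 0.921, 0.2897, 0.0882], [0.9655, -0.2477, -0.0804, 0.6235], [-0.0023, 0.3007, -0.9537, 0.3722], [0.0, 0.0, 0.0, 1.0]]
```

View pics/side0.png

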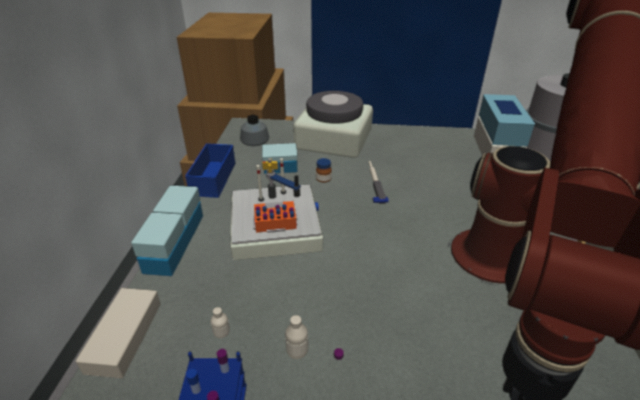

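View pics/top0.png

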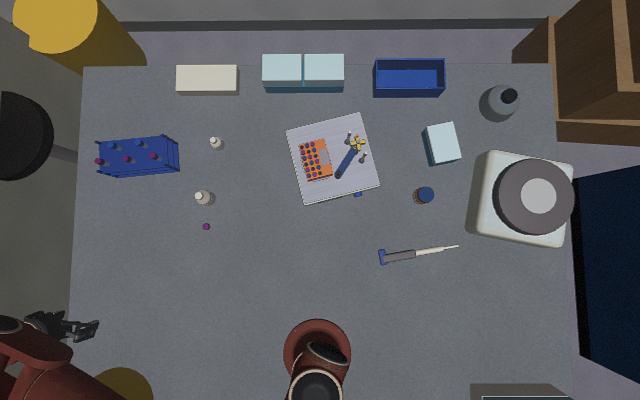

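View pics/wrist0.png

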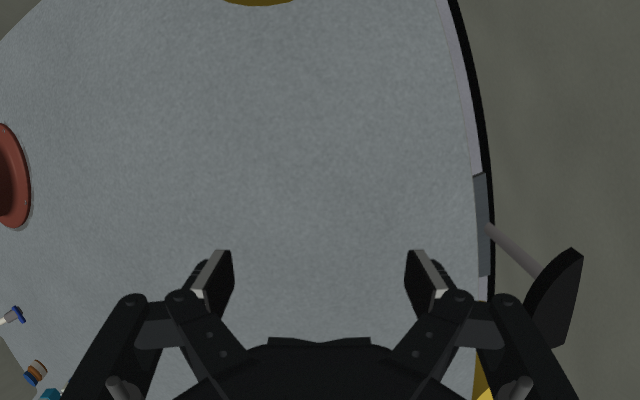

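Run:
```python
import cv2,numpy as np
t=cv2.imread("pics/top0.png")[100:215,270:400]
cv2.imwrite("pics/top0c.png",cv2.resize(t,None,fx=5.2,fy=5.2,interpolation=cv2.INTER_CUBIC)[:600])
t=cv2.imread("pics/side0.png")[140:265,220:335]
cv2.imwrite("pics/side0c.png",cv2.resize(t,None,fx=4.8,fy=4.8,interpolation=cv2.INTER_CUBIC))
```

```text
(no output)
```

View pics/top0c.png

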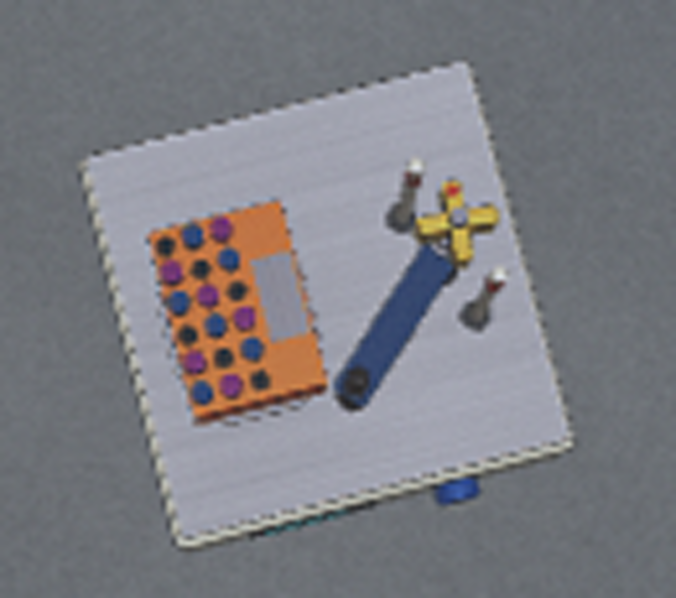

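View pics/side0c.png

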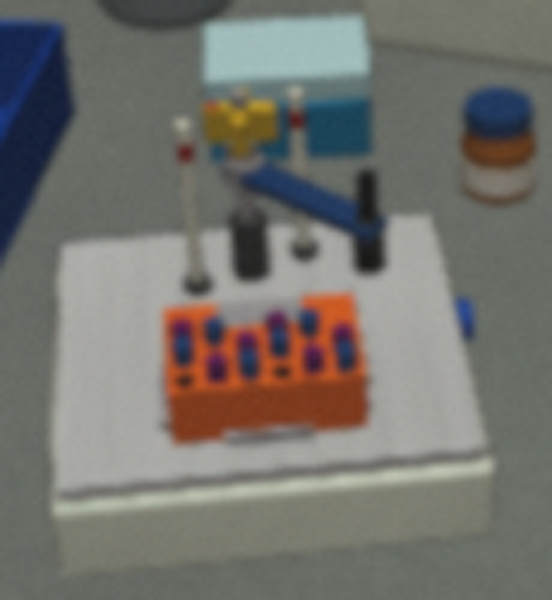

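```bash
cat > h.py <<'E'
import numpy as np,cv2
from scipy.spatial.transform import Rotation as R
def ray(d,u,v,fish=False):
    K=d["camera_matrix"];T=d["cam_to_world"]
    x=(u-K[0,2])/K[0,0];y=(v-K[1,2])/K[1,1]
    if fish:
        r=np.hypot(x,y); c=np.array([np.sin(r)*x/max(r,1e-9),np.sin(r)*y/max(r,1e-9),np.cos(r)])
    else: c=np.array([x,y,1.])
    w=T[:3,:3]@c
    return T[:3,3],w/np.linalg.norm(w)
def atz(d,u,v,z,fish=False):
    o,w=ray(d,u,v,fish); return o+w*(z-o[2])/w[2]
def proj(d,p,fish=False):
    K=d["camera_matrix"];T=d["cam_to_world"]
    c=T[:3,:3].T@(np.asarray(p)-T[:3,3])
    if fish:
        th=np.arctan2(np.hypot(c[0],c[1]),c[2]); s=th/np.hypot(c[0],c[1])
        return np.array([K[0,2]+K[0,0]*s*c[0],K[1,2]+K[1,1]*s*c[1]])
    return np.array([K[0,2]+K[0,0]*c[0]/c[2],K[1,2]+K[1,1]*c[1]/c[2]])
def tri(rs):
    A=np.zeros((3,3));b=np.zeros(3)
    for o,w in rs:
        P=np.eye(3)-np.outer(w,w);A+=P;b+=P@o
    p=np.linalg.solve(A,b)
    return p,[np.linalg.norm((np.eye(3)-np.outer(w,w))@(p-o))*1e3 for o,w in rs]
def load(f): return dict(np.load(f))
def rot(o): return R.from_rotvec(o["tool_rot"]).as_matrix()
E
python3 - <<'E'
from h import *
d=load("top0.npz");s=load("side0.npz")
f=lambda u,v:(270+u/5.2,100+v/5.2)
g=lambda u,v:(220+u/4.8,140+v/4.8)
C=[atz(d,*f(*p),0.07) for p in [(85,162),(468,65),(572,445),(182,545)]]
for c in C: print(c.round(4), s and proj(s,c).round(1))
print("centre",np.mean(C,0).round(4), [np.degrees(np.arctan2(*(C[i]-C[j])[[1,0]])).round(2) for i,j in [(0,3),(1,2)]],[np.degrees(np.arctan2(*-(C[i]-C[j])[[0,1]])).round(2) for i,j in [(0,1),(3,2)]], np.linalg.norm(C[0]-C[1]),np.linalg.norm(C[0]-C[3]))
for n,a,b in [("nut",(458,222),(241,123)),("peg",(357,383),(367,215)),("pa",(414,165),(182,124)),("pb",(497,272),(296,91))]:
    p,e=tri([ray(d,*f(*a)),ray(s,*g(*b))]);print(n,p.round(4),np.round(e,1),atz(d,*f(*a),0.19).round(4))
T=d["depth"];print(T[140:146,355:361])
o=np.array([-1.56286416,  0.20752827, -0.20673509]);print(R.from_rotvec(o).as_matrix().round(3))
E
```

```text
[0.6964 0.0923 0.07  ] [233.6 241.7]
[ 0.7553 -0.1407  0.07  ] [234.6 190.6]
[ 0.5222 -0.1993  0.07  ] [311.6 184.3]
[0.4634 0.0335 0.07  ] [323.5 233.1]
centre [ 0.6093 -0.0535  0.07  ] [np.float64(14.17), np.float64(14.11)] [np.float64(165.8), np.float64(165.82)] 0.24029311258344804 0.24030383585684575
nut [ 0.6322 -0.1221  0.1788] [0.3 0.3] [ 0.6293 -0.121   0.19  ]
peg [ 0.5481 -0.0674  0.1542] [0.9 0.9] [ 0.5417 -0.0657  0.19  ]
pa [ 0.6614 -0.0975  0.1911] [0.8 0.8] [ 0.6608 -0.0976  0.19  ]
pb [ 0.6015 -0.1414  0.1915] [0.1 0.1] [ 0.6017 -0.1416  0.19  ]
[[1.037933  1.0332094 1.026273  1.0263371 1.0241303 1.0331802]
 [1.0304507 1.0236185 1.0214764 1.0234978 1.0255309 1.0340965]
 [1.0317683 1.0241661 1.0223802 1.0248075 1.0208895 1.034383 ]
 [1.0322964 1.0341693 1.0280904 1.0309894 1.0323485 1.0332825]
 [1.0337191 1.034617  1.0344759 1.0333885 1.0330439 1.044429 ]
 [1.0442628 1.0407208 1.0298268 1.031128  1.0288901 1.0539815]]
[[ 0.965 -0.001  0.261]
 [-0.261 -0.002  0.965]
 [-0.    -1.    -0.002]]
```

Request:
{"method": "servo_tool", "body": {
  "commands": [0,0,0,0,-4,0,1,0,0,0,0,-5,0,1,0,0,0,1,-4,-1,1,0,0,0,3,-2,-3,1,0,0,0,3.6,0,-3.4,1,0,0,0,3.6,0,-3.4,1,0,0,0,3.6,0,-3.4,1,0,0,0,3.6,0,-3.4,1,0,0,0,3.6,0,-3.4,1,0,0,0,3.6,0,-3.4,1,0,0,0,3.6,0,-3.4,1,0,0,0,3.6,0,-3.4,1,0,0,0,3.6,0,-3.4,1,0,0,0,3.6,0,-3.4,1,0,0,0,3.6,0,-3.4,1,0,0,0,3.6,0,-3.4,1,0,0,0,3.6,0,-3.4,1,0,0,0,3,0,-3,1,0,0,0,1,0,-1,1,0,0,0,0,0,0,0]
}}

```text
t: 2.15
tool_pos: [0.5607, -0.0574, 0.3593]
tool_rot: [-1.57, 0.206, -0.202]
contact_force: [0.6, -0.3, -0.5]
opening: 0.0731
```

Run:
```python
from station import monitor, viewer
from h import *
o=monitor.get_obs();print({k:np.round(v,3) for k,v in o.items()});print(rot(o).round(3))
d=viewer.get_image("wrist");np.savez("w1.npz",**d);cv2.imwrite("pics/w1.png",d["frame"][:,:,::-1])
```

```text
{'t': np.float64(2.15), 'q': array([-0.229, -0.136,  1.549, -0.009,  1.73 , -1.542]), 'dq': array([-0.007,  0.005,  0.005,  0.006,  0.008,  0.003]), 'effort': array([ -1.12 , -31.674, -38.598,  -0.153,  -0.106,  -0.088]), 'tool_pos': array([ 0.561, -0.057,  0.359]), 'tool_rot': array([-1.57 ,  0.206, -0.202]), 'contact_force': array([ 0.64 , -0.349, -0.481]), 'wrist_torque': array([-0.004,  0.059,  0.051]), 'opening': np.float64(0.073)}
[[ 0.966 -0.004  0.257]
 [-0.257 -0.008  0.966]
 [-0.002 -1.    -0.009]]
```

View pics/w1.png

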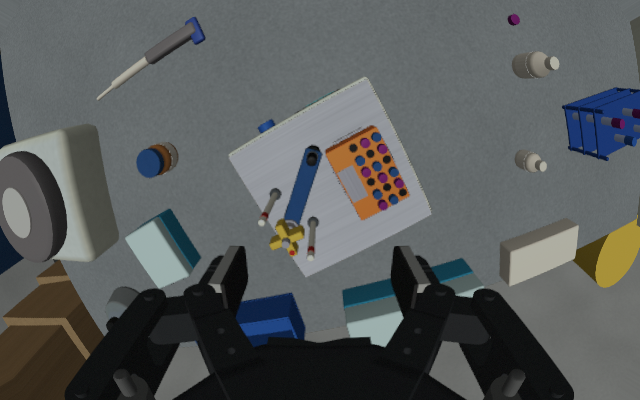

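Run:
```python
import cv2
t=cv2.imread("pics/w1.png")[130:270,220:420]
cv2.imwrite("pics/w1c.png",cv2.resize(t,None,fx=4,fy=4,interpolation=cv2.INTER_CUBIC))
```

```text
(no output)
```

View pics/w1c.png

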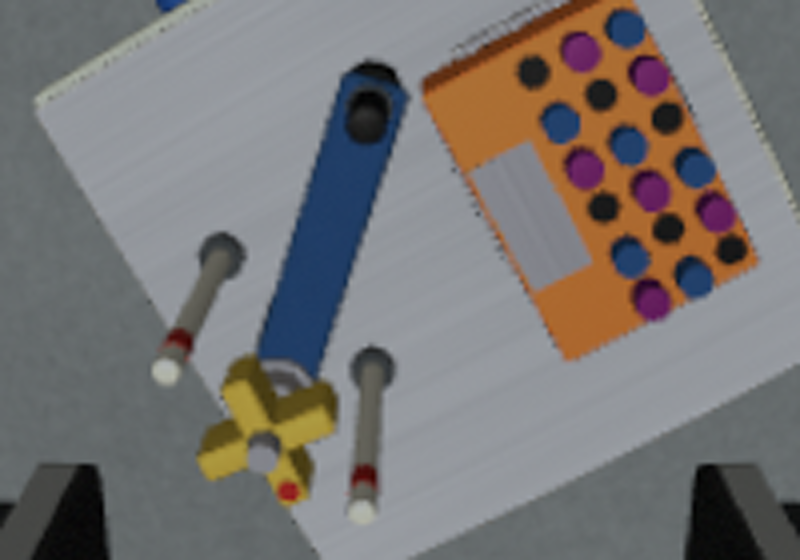

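Run:
```python
from h import *
d=load("w1.npz");t=load("top0.npz")
f=lambda u,v:(220+u/4,130+v/4)
F=lambda u,v:(270+u/5.2,100+v/5.2)
A=lambda p,z:atz(d,*f(*p),z,True)
s=A((263,447),.201);print("stud",s.round(4))
for n,p in [("tipA",(236,370)),("tipB",(200,462)),("tipC",(327,404)),("tipD",(292,494))]:
    q=A(p,.192);print(n,q.round(4),np.degrees(np.arctan2(*(q-s)[[1,0]])).round(1),np.linalg.norm((q-s)[:2]).round(4))
pg=A((368,103),.184);print("peg",pg.round(4),np.linalg.norm((pg-s)[:2]),np.degrees(np.arctan2(*(pg-s)[[1,0]])))
b=A((166,366),.191);a=A((362,508),.191);print("probes",a.round(4),b.round(4),((a+b)/2).round(4),np.linalg.norm(a-b),np.degrees(np.arctan2(*(a-b)[[1,0]])))
for n,p,P in [("stud",(263,450),(459,217)),("pa",(362,510),(414,165)),("pb",(166,370),(497,272)),("peg",(367,106),(357,378))]:
    print(n,*tri([ray(d,*f(*p),True),ray(t,*F(*P))]))
```

```text
stud [ 0.6282 -0.1164  0.201 ]
tipA [ 0.6063 -0.119   0.192 ] -173.3 0.022
tipB [ 0.6324 -0.1389  0.192 ] -79.4 0.0228
tipC [ 0.6233 -0.0962  0.192 ] 103.6 0.0208
tipD [ 0.6495 -0.1148  0.192 ] 4.3 0.0214
peg [ 0.5419 -0.0618  0.184 ] 0.10215503655626386 147.651717280275
probes [ 0.6599 -0.0957  0.191 ] [ 0.6004 -0.1392  0.191 ] [ 0.6301 -0.1174  0.191 ] 0.07371961225185579 36.14189456828584
stud [ 0.63267092 -0.12036948  0.19090559] [np.float64(1.4315330363394048), np.float64(1.4315330363394514)]
pa [ 0.66152385 -0.09703202  0.18859769] [np.float64(0.7862891689818121), np.float64(0.7862891689818025)]
pb [ 0.60345637 -0.14201497  0.18414232] [np.float64(0.5722053124632833), np.float64(0.5722053124632018)]
peg [ 0.56633855 -0.07281937  0.0449387 ] [np.float64(0.8215925196298214), np.float64(0.8215925196299421)]
```

Request:
{"method": "servo_tool", "body": {
  "commands": [0,0,0,-0.6,0,-2.05,0,0,0,0,-0.6,0,-2.05,0,0,0,0,-0.6,0,-2.05,0,0,0,0,0,3,0,0,0,0,0,0,4,0,0,0,0,0,0,4,0,0,0,0,0,0,3,0,0,0,0,0,0,0.5,0,0,0,0,0,0,0,0,0]
}}

```text
t: 3.1
tool_pos: [0.5234, -0.0978, 0.216]
tool_rot: [-1.568, 0.183, -0.192]
contact_force: [-0.1, -0.3, 0.1]
opening: -0.0001
```

Run:
```python
from station import monitor, viewer
from h import *
o=monitor.get_obs();print({k:np.round(v,3) for k,v in o.items()});print(rot(o).round(3))
d=viewer.get_image("wrist");np.savez("w2.npz",**d);cv2.imwrite("pics/w2.png",d["frame"][:,:,::-1])
```

```text
{'t': np.float64(3.1), 'q': array([-0.322, -0.18 ,  1.822, -0.004,  1.492, -1.654]), 'dq': array([ 0.019, -0.012,  0.022,  0.005,  0.006,  0.005]), 'effort': array([-1.5000e-01, -2.8202e+01, -3.5895e+01, -1.5000e-02, -5.6000e-02,
       -1.0000e-03]), 'tool_pos': array([ 0.523, -0.098,  0.216]), 'tool_rot': array([-1.568,  0.183, -0.192]), 'contact_force': array([-0.076, -0.349,  0.132]), 'wrist_torque': array([0.001, 0.017, 0.02 ]), 'opening': np.float64(-0.0)}
[[ 0.972  0.005  0.236]
 [-0.236 -0.006  0.972]
 [ 0.007 -1.    -0.005]]
```

View pics/w2.png

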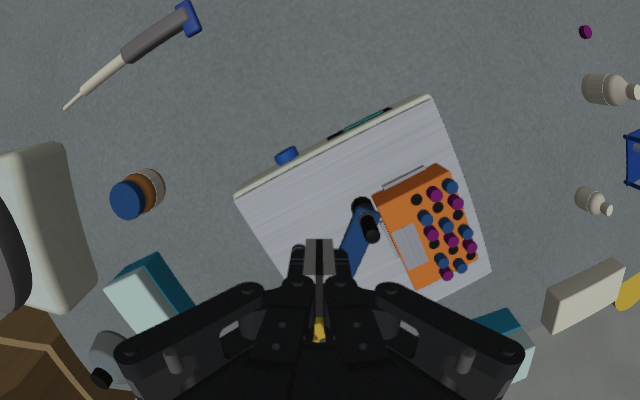

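Run:
```python
import cv2
t=cv2.imread("pics/w2.png")[180:300,260:460]
cv2.imwrite("pics/w2c.png",cv2.resize(t,None,fx=4,fy=4,interpolation=cv2.INTER_CUBIC))
```

```text
(no output)
```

View pics/w2c.png

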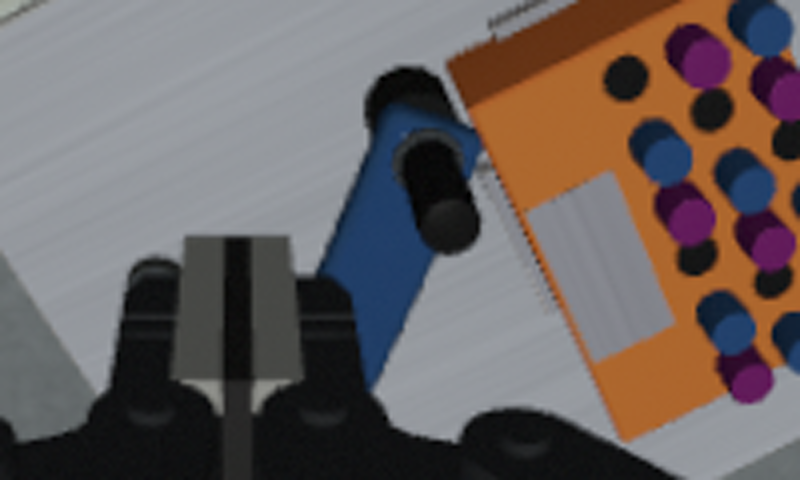

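Run:
```python
from h import *
d=load("w2.npz")
p=atz(d,260+449/4,180+226/4,.184,True);b=atz(d,260+428/4,180+158/4,.152,True)
print(p,b)
print(proj(d,[.5234,-.0978,.216],True), d["cam_to_world"].round(3))
```

```text
[ 0.5468741  -0.06460574  0.184     ] [ 0.54712689 -0.0639256   0.152     ]
[318.44082957 237.19607739] [[ 0.236  0.925  0.297  0.447]
 [ 0.972 -0.223 -0.077 -0.078]
 [-0.005  0.307 -0.952  0.38 ]
 [ 0.     0.     0.     1.   ]]
```

Request:
{"method": "servo_tool", "body": {
  "commands": [0,0,0,1,0,-1.5,0,0,0,0,0,2.5,0,0,0,0,0,0,2,0,0,0,0,0,0,0.5,0,0,0,0,0,0,0,0,0]
}}

```text
t: 3.65
tool_pos: [0.5382, -0.1202, 0.1783]
tool_rot: [-1.574, 0.165, -0.207]
contact_force: [0.2, -0.0, 0.8]
opening: -0.0002
```

```bash
cat > st.py <<'E'
from station import monitor
from h import *
o=monitor.get_obs();M=rot(o)
s=np.array([.631,-.119,.18])
print("t",o["t"],"p",o["tool_pos"].round(4),"F",o["contact_force"].round(2),"T",o["wrist_torque"].round(3),"open",round(o["opening"],4),"q6",o["q"][5].round(3))
print("zang",np.degrees(np.arctan2(M[1,2],M[0,2])).round(2),"tilt",M[2].round(3),"stud->tcp in tool(mm)",(M.T@(o["tool_pos"]-s)*1e3).round(1),"F tool",(M.T@o["contact_force"]).round(2))
E
python3 st.py
```

```text
t 3.65 p [ 0.5382 -0.1202  0.1783] F [ 0.19 -0.    0.84] T [ 0.014  0.01  -0.038] open -0.0002 q6 -1.685
zang 76.41 tilt [ 0.028 -1.    -0.008] stud->tcp in tool(mm) [-89.9  -0.6 -22.9] F tool [ 0.21 -0.84  0.03]
```

Request:
{"method": "servo_tool", "body": {
  "commands": [0,0,0.014,-0.5,0.5,0,0,0,0,0.014,-0.5,0.5,0,0,0,0,0,0,0.2,0,0,0,0,0,0,0,0,0]
}}

```text
t: 4.05
tool_pos: [0.5304, -0.1193, 0.1701]
tool_rot: [-1.572, 0.184, -0.189]
contact_force: [1.0, 0.1, 1.0]
opening: -0.0001
```

```bash
python3 st.py
```

```text
t 4.05 p [ 0.5304 -0.1193  0.1701] F [0.95 0.1  1.  ] T [ 0.04   0.038 -0.026] open -0.0001 q6 -1.685
zang 76.38 tilt [ 0.004 -1.    -0.009] stud->tcp in tool(mm) [-97.7   9.7 -23.9] F tool [ 0.91 -1.    0.31]
```

Request:
{"method": "servo_tool", "body": {
  "commands": [0,0.05,0,-0.09,0.1,0.5,0,0,0.05,0,-0.09,0.1,0.5,0,0,0.05,0,-0.09,0.1,0.5,0,0,0.05,0,-0.09,0,0.5,0,0,0.05,0,-0.09,0,0.5,0,0,0.05,0,-0.09,0,0.5,0,0,0.05,0,-0.09,0,0.5,0]
}}

```text
t: 4.75
tool_pos: [0.5389, -0.0839, 0.1687]
tool_rot: [-1.528, 0.465, -0.478]
contact_force: [-0.1, -0.8, -0.4]
opening: -0.0002
```

```bash
python3 st.py
```

```text
t 4.75 p [ 0.5389 -0.0839  0.1687] F [-0.05 -0.75 -0.41] T [ 0.005 -0.041 -0.024] open -0.0002 q6 -1.253
zang 55.52 tilt [ 0.01  -1.    -0.006] stud->tcp in tool(mm) [-95.9  10.5 -23.2] F tool [ 0.38  0.42 -0.65]
```

Request:
{"method": "servo_tool", "body": {
  "commands": [0,0.05,0,-0.11,0,0.5,0,0,0.05,0,-0.11,0,0.5,0,0,0.05,0,-0.11,0,0.5,0,0,0.05,0,-0.11,0,0.5,0,0,0.05,0,-0.11,0,0.5,0]
}}

```text
t: 5.25
tool_pos: [0.5519, -0.0601, 0.17]
tool_rot: [-1.471, 0.664, -0.683]
contact_force: [-0.6, 1.1, 0.2]
opening: 0.0004
```

```bash
python3 st.py;  python3 - <<'E'
from station import viewer
from h import *
d=viewer.get_image("wrist");np.savez("w3.npz",**d);cv2.imwrite("pics/w3.png",d["frame"][:,:,::-1])
E
```

```text
t 5.25 p [ 0.5519 -0.0601  0.17  ] F [-0.59  1.08  0.21] T [-0.002  0.012 -0.005] open 0.0004 q6 -0.945
zang 40.63 tilt [ 0.014 -1.    -0.002] stud->tcp in tool(mm) [-96.3   8.7 -21.7] F tool [-1.2  -0.22  0.25]
```

View pics/w3.png

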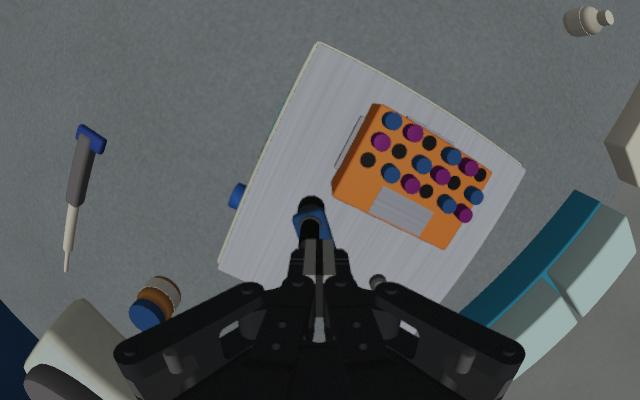

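Run:
```python
import cv2
t=cv2.imread("pics/w3.png")[180:300,240:400]
cv2.imwrite("pics/w3c.png",cv2.resize(t,None,fx=5,fy=5,interpolation=cv2.INTER_CUBIC))
```

```text
(no output)
```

View pics/w3c.png

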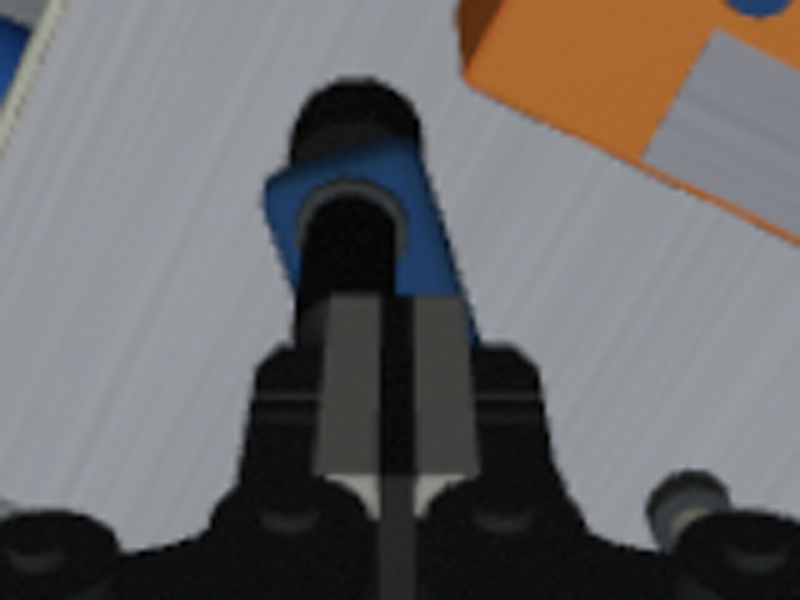

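Run:
```python
from h import *
d=load("w3.npz")
b=atz(d,240+352/5,180+232/5,.152,True)
s=np.array([.631,-.119]);v=b[:2]-s
print(b,np.linalg.norm(v),np.degrees(np.arctan2(v[1],v[0])))
print(proj(d,[.5519,-.0601,.17],True),[(240+x/5,180+y/5) for x,y in [(397,295),(397,470)]])
o=[.5519,-.0601];v=np.array(o)-s;print(np.linalg.norm(v),np.degrees(np.arctan2(v[1],v[0])))
for z in (.17,.19): print(atz(d,240+397/5,180+295/5,z,True),atz(d,240+397/5,180+470/5,z,True))
```

```text
[ 0.54837505 -0.06452091  0.152     ] 0.09896894924606985 146.6009779731078
[319.00665599 237.20813545] [(319.4, 239.0), (319.4, 274.0)]
0.09862058608627312 143.3276331577902
[ 0.55284106 -0.06084081  0.17      ] [ 0.56881128 -0.07941363  0.17      ]
[ 0.54640979 -0.053337    0.19      ] [ 0.56042935 -0.06964127  0.19      ]
```

Run:
```python
from h import *
d=load("w3.npz");D=d["depth"];K=d["camera_matrix"];T=d["cam_to_world"]
from scipy.spatial.transform import Rotation as R
o=np.array([.5519,-.0601,.17]);M=R.from_rotvec([-1.471,.664,-.683]).as_matrix()
def P(u,v):
    x=(u-K[0,2])/K[0,0];y=(v-K[1,2])/K[1,1];r=np.hypot(x,y)
    c=np.array([np.sin(r)*x/r,np.sin(r)*y/r,np.cos(r)]);c*=D[int(v),int(u)]/c[2]
    return T[:3,:3]@c+T[:3,3]
for n,u,v in [("padL tip",354,298),("padL",350,330),("padL mid",350,380),("padL end",345,460),("padR tip",440,298),("padR mid",445,380),("padR end",450,465),("peg",350,240),("peg",345,280),("pegleft",308,325),("bar",430,200),("deck",200,300),("rack",600,100),("Lfing",285,365),("Rfing",500,360)]:
    w=P(240+u/5,180+v/5);print(n,D[int(180+v/5),int(240+u/5)],w.round(4),"tool mm",(M.T@(w-o)*1e3).round(1))
```

```text
padL tip 0.15211336 [ 0.5414 -0.0541  0.1961] tool mm [-11.  -26.3  -4. ]
padL 0.14476854 [ 0.541  -0.0539  0.2037] tool mm [-11.3 -33.9  -4.2]
padL mid 0.13441722 [ 0.5409 -0.0532  0.2144] tool mm [-11.8 -44.6  -3.9]
padL end 0.12272137 [ 0.5411 -0.0536  0.2269] tool mm [-11.1 -57.1  -4. ]
padR tip 0.15351723 [ 0.5483 -0.049   0.1948] tool mm [-10.4 -25.    4.5]
padR mid 0.13432366 [ 0.5472 -0.0477  0.2145] tool mm [-11.8 -44.7   4.4]
padR end 0.121280216 [ 0.5473 -0.0478  0.2283] tool mm [-11.5 -58.5   4.4]
peg 0.18016231 [ 0.5445 -0.0595  0.1686] tool mm [-5.3  1.3 -5.3]
peg 0.16885719 [ 0.544  -0.0593  0.1804] tool mm [ -5.6 -10.4  -5.5]
pegleft 0.16719839 [ 0.5436 -0.0649  0.1834] tool mm [ -1.6 -13.5  -9.5]
bar 0.19849527 [ 0.5536 -0.0552  0.1502] tool mm [-2.9 19.8  4.5]
deck 0.29371816 [ 0.5577 -0.1247  0.0683] tool mm [ 51.4 102.5 -37.5]
rack 0.23784435 [ 0.5746 -0.0381  0.1089] tool mm [-2.8 61.  31.6]
Lfing 0.0 [0.5002 0.0006 0.3337] tool mm [-7.750e+01 -1.648e+02  1.000e-01]
Rfing 0.14771894 [ 0.5547 -0.0477  0.202 ] tool mm [ -7.1 -32.1  10.2]
```

Run:
```python
from h import *
for f,o,rv,pts in [("wrist0.npz",[.1627044,.6027525,.20725942],[-1.56286416,.20752827,-.20673509],[(222,253),(225,270),(215,290),(419,253),(413,270)]),("w1.npz",[.5607,-.0574,.3593],[-1.57,.206,-.202],[(232,250),(235,270),(405,250),(400,270)]),("w2.npz",[.5234,-.0978,.216],[-1.568,.183,-.192],[(313,241),(313,260),(326,241),(326,260),(326,270)])]:
    d=load(f);D=d["depth"];K=d["camera_matrix"];T=d["cam_to_world"]
    M=R.from_rotvec(rv).as_matrix()
    for u,v in pts:
        x=(u-K[0,2])/K[0,0];y=(v-K[1,2])/K[1,1];r=np.hypot(x,y)
        c=np.array([np.sin(r)*x/r,np.sin(r)*y/r,np.cos(r)]);c*=D[v,u]/c[2]
        w=T[:3,:3]@c+T[:3,3];print(f,u,v,D[v,u],(M.T@(w-o)*1e3).round(1))
```

```text
wrist0.npz 222 253 0.13464585 [-12.  -44.3 -43.8]
wrist0.npz 225 270 0.13259146 [ -5.6 -48.5 -42. ]
wrist0.npz 215 290 0.11911025 [ -4.4 -63.  -42.6]
wrist0.npz 419 253 0.13606833 [-11.3 -43.1  46.4]
wrist0.npz 413 270 0.13336359 [ -5.2 -47.8  43. ]
w1.npz 232 250 0.13929185 [-11.3 -39.6 -40.4]
w1.npz 235 270 0.12838686 [ -8.1 -52.1 -36.2]
w1.npz 405 250 0.1392333 [-11.4 -39.6  40.4]
w1.npz 400 270 0.13550328 [ -4.3 -45.8  37.3]
w2.npz 313 241 0.1502215 [-11.2 -28.2  -2.6]
w2.npz 313 260 0.13119106 [-11.7 -48.   -2.3]
w2.npz 326 241 0.14874084 [-11.8 -29.5   3.7]
w2.npz 326 260 0.13177483 [-11.4 -47.4   3.3]
w2.npz 326 270 0.12406685 [-11.2 -55.6   3.2]
```

Request:
{"method": "servo_tool", "body": {
  "commands": [0,-0.08,0,0.2,-0.3,-0.8,0,0,-0.11,0,0.28,0,-1.1,0,0,-0.11,0,0.28,0,-1.1,0,0,-0.11,0,0.28,0,-1.1,0,0,-0.11,0,0.28,0,-1.1,0,0,-0.04,0,0.1,0,-0.4,0,0,0,0,0,0,0,0]
}}

```text
t: 6.0
tool_pos: [0.531, -0.1142, 0.1752]
tool_rot: [-1.571, 0.203, -0.221]
contact_force: [-0.6, 0.1, -0.2]
opening: 0.0001
```

```bash
python3 st.py
```

```text
t 6.0 p [ 0.531  -0.1142  0.1752] F [-0.62  0.08 -0.2 ] T [-0.011 -0.022 -0.037] open 0.0001 q6 -1.644
zang 74.51 tilt [ 0.013 -1.    -0.009] stud->tcp in tool(mm) [-97.7   3.7 -22.1] F tool [-0.62  0.19 -0.09]
```

Now lower 37 mm (real tip to about z 0.163).

Request:
{"method": "servo_tool", "body": {
  "commands": [0,0,0.006,-0.1,1.3,0,0,0,0,0.006,-0.1,1.3,0,0,0,0,0,0,0.9,0,0,0,0,0,0,0.1,0,0,0,0,0,0,0,0,0]
}}

```text
t: 6.5
tool_pos: [0.5282, -0.1129, 0.1346]
tool_rot: [-1.568, 0.216, -0.21]
contact_force: [-1.4, 0.4, 0.3]
opening: -0.0001
```

```bash
python3 st.py;  python3 - <<'E'
from station import viewer
from h import *
d=viewer.get_image("wrist");np.savez("w4.npz",**d);cv2.imwrite("pics/w4.png",cv2.resize(d["frame"][170:310,240:420,::-1],None,fx=4,fy=4,interpolation=cv2.INTER_CUBIC))
E
```

```text
t 6.5 p [ 0.5282 -0.1129  0.1346] F [-1.35  0.37  0.33] T [ 0.036 -0.057 -0.03 ] open -0.0001 q6 -1.642
zang 74.49 tilt [-0.003 -1.    -0.009] stud->tcp in tool(mm) [-100.6   45.9  -21.2] F tool [-1.4  -0.32 -0.01]
```

View pics/w4.png

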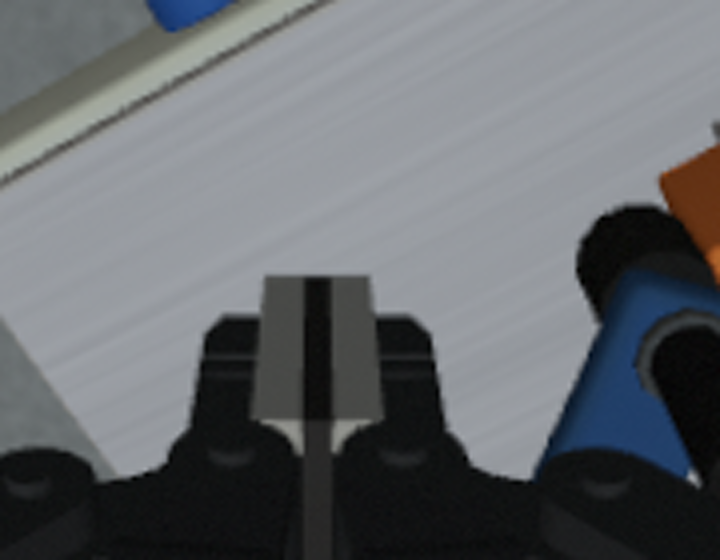

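Request:
{"method": "servo_tool", "body": {
  "commands": [0,0.05,0,-0.09,-0.1,0.5,0,0,0.05,0,-0.1,-0.1,0.5,0,0,0.05,0,-0.1,0,0.5,0,0,0.05,0,-0.1,0,0.5,0,0,0.05,0,-0.1,0,0.5,0,0,0.05,0,-0.1,0,0.5,0,0,0.05,0,-0.1,0,0.5,0,0,0.05,0,-0.1,0,0.5,0,0,0.05,0,-0.1,0,0.5,0]
}}

```text
t: 7.45
tool_pos: [0.5428, -0.0689, 0.1399]
tool_rot: [-1.504, 0.577, -0.582]
contact_force: [-0.4, -0.9, -1.3]
opening: 0.0001
```

```bash
python3 st.py;  python3 - <<'E'
from station import viewer
from h import *
d=viewer.get_image("wrist");np.savez("w5.npz",**d);cv2.imwrite("pics/w5.png",cv2.resize(d["frame"][170:310,240:420,::-1],None,fx=4,fy=4,interpolation=cv2.INTER_CUBIC))
E
```

```text
t 7.45 p [ 0.5428 -0.0689  0.1399] F [-0.37 -0.88 -1.33] T [-0.183  0.145  0.029] open 0.0001 q6 -1.085
zang 47.63 tilt [ 0.007 -1.    -0.009] stud->tcp in tool(mm) [-99.2  39.6 -22. ] F tool [ 0.31  1.34 -0.89]
```

View pics/w5.png

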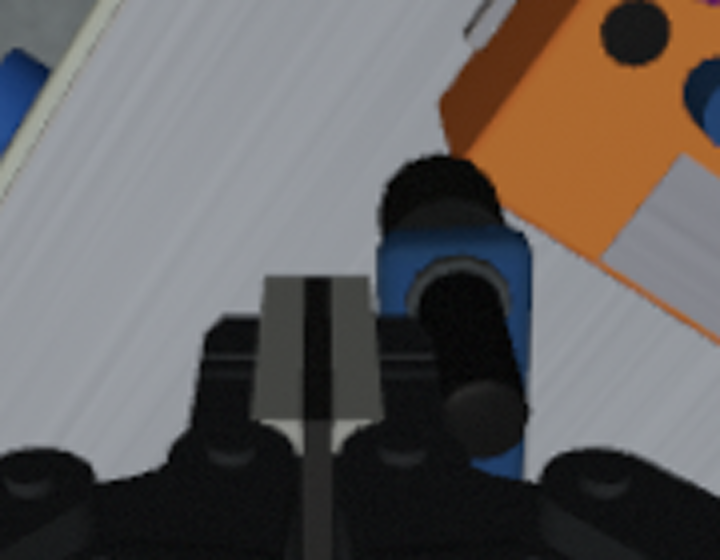

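Request:
{"method": "servo_tool", "body": {
  "commands": [0,0.05,0,-0.1,0,0.5,0,0,0.05,0,-0.1,0,0.5,0,0,0.05,0,-0.1,0,0.5,0,0,0.05,0,-0.1,0,0.5,0,0,0.05,0,-0.1,0,0.5,0,0,0.05,0,-0.1,0,0.5,0,0,0.05,0,-0.1,0,0.5,0,0,0.05,0,-0.1,0,0.5,0,0,0.03,0,-0.06,0,0.3,0]
}}

```text
t: 8.4
tool_pos: [0.5707, -0.0367, 0.1401]
tool_rot: [-1.386, 0.916, -0.92]
contact_force: [-1.7, -1.2, -0.1]
opening: 0.0003
```

```bash
python3 st.py;  python3 - <<'E'
from station import viewer
from h import *
d=viewer.get_image("wrist");np.savez("w6.npz",**d);cv2.imwrite("pics/w6.png",cv2.resize(d["frame"][170:310,240:420,::-1],None,fx=4,fy=4,interpolation=cv2.INTER_CUBIC))
E
```

```text
t 8.4 p [ 0.5707 -0.0367  0.1401] F [-1.69 -1.16 -0.13] T [-0.105  0.24   0.031] open 0.0003 q6 -0.574
zang 22.42 tilt [ 0.011 -1.    -0.012] stud->tcp in tool(mm) [-99.5  39.1 -23.9] F tool [ 0.43  0.16 -2.  ]
```

View pics/w6.png

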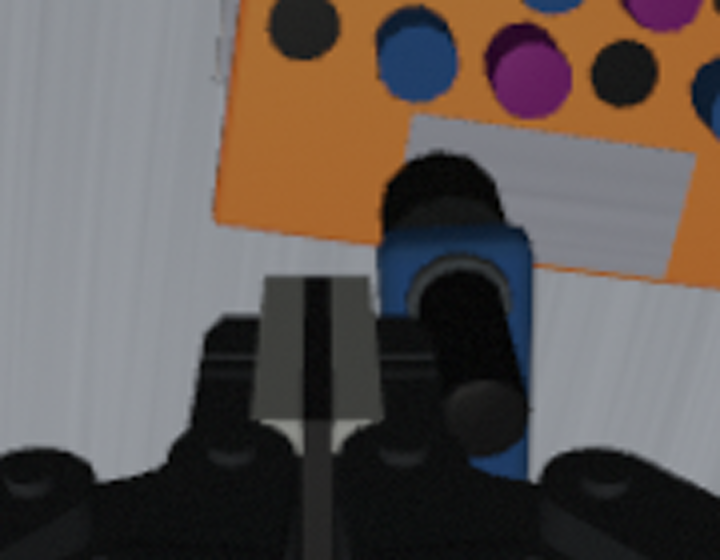

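Request:
{"method": "servo_tool", "body": {
  "commands": [0,0.04,0,-0.08,0,0.4,0,0,0.03,0,-0.06,0,0.3,0,0,0.02,0,-0.04,0,0.2,0]
}}

```text
t: 8.75
tool_pos: [0.578, -0.0318, 0.1401]
tool_rot: [-1.354, 0.986, -0.988]
contact_force: [-1.7, -1.2, -1.5]
opening: -0.0
```

```bash
python3 st.py
```

```text
t 8.75 p [ 0.578  -0.0318  0.1401] F [-1.71 -1.22 -1.54] T [-0.007  0.246 -0.001] open -0.0 q6 -0.473
zang 17.26 tilt [ 0.011 -1.    -0.013] stud->tcp in tool(mm) [-99.5  39.1 -24.2] F tool [ 0.64  1.57 -1.97]
```

Request:
{"method": "servo_tool", "body": {
  "commands": [0,0.02,0,-0.04,0,0.25,0,0,0.01,0,-0.02,0,0.15,0]
}}

```text
t: 8.95
tool_pos: [0.5815, -0.0298, 0.1401]
tool_rot: [-1.343, 1.009, -1.011]
contact_force: [-2.9, -0.2, -0.7]
opening: -0.0002
```

```bash
python3 st.py
```

```text
t 8.95 p [ 0.5815 -0.0298  0.1401] F [-2.93 -0.19 -0.67] T [0.114 0.195 0.027] open -0.0002 q6 -0.438
zang 15.5 tilt [ 0.011 -1.    -0.013] stud->tcp in tool(mm) [-99.6  39.1 -23.3] F tool [-0.61  0.7  -2.87]
```

Request:
{"method": "servo_tool", "body": {
  "commands": [0,0.01,0,-0.02,0,0.12,0,0,0.005,0,-0.01,0,0.1,0]
}}

```text
t: 9.15
tool_pos: [0.5836, -0.0288, 0.1401]
tool_rot: [-1.336, 1.021, -1.023]
contact_force: [-1.3, 0.2, -0.6]
opening: 0.0001
```

```bash
python3 st.py
python3 - <<'E'
from station import viewer
from h import *
d=viewer.get_image("wrist");np.savez("w7.npz",**d);cv2.imwrite("pics/w7.png",cv2.resize(d["frame"][170:310,240:420,::-1],None,fx=4,fy=4,interpolation=cv2.INTER_CUBIC))
d=viewer.get_image("top");np.savez("t7.npz",**d);cv2.imwrite("pics/t7.png",cv2.resize(d["frame"][100:215,270:400,::-1],None,fx=5,fy=5,interpolation=cv2.INTER_CUBIC))
E
```

```text
t 9.15 p [ 0.5836 -0.0288  0.1401] F [-1.26  0.22 -0.61] T [0.112 0.154 0.044] open 0.0001 q6 -0.42
zang 14.6 tilt [ 0.011 -1.    -0.013] stud->tcp in tool(mm) [-99.7  39.1 -22.6] F tool [-0.53  0.62 -1.15]
```

View pics/w7.png

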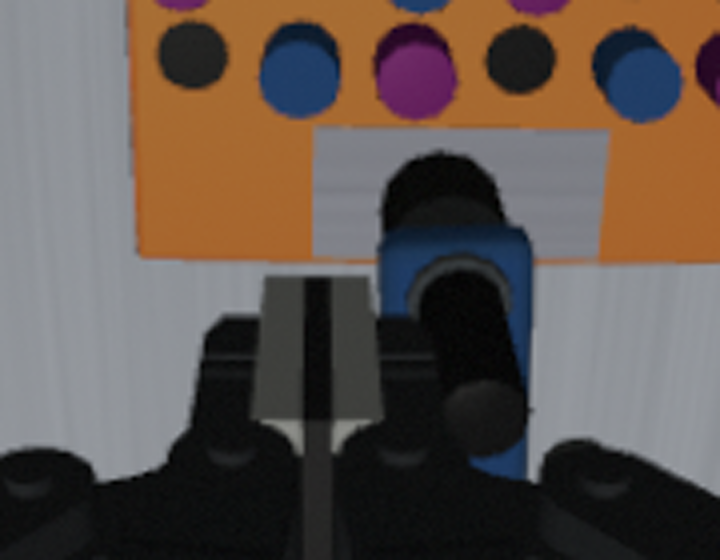

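View pics/t7.png

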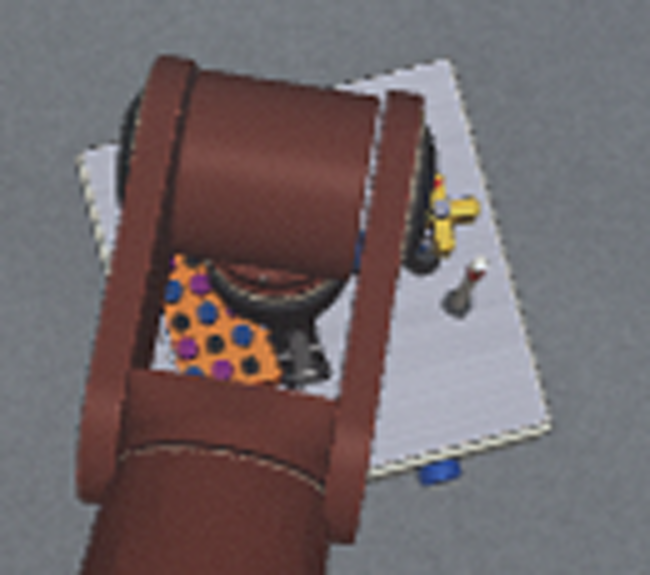

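Request:
{"method": "servo_tool", "body": {
  "commands": [0,0.005,0,-0.01,0,0.1,0,0,0.005,0,-0.01,0,0.1,0]
}}

```text
t: 9.45
tool_pos: [0.5855, -0.028, 0.1401]
tool_rot: [-1.332, 1.029, -1.03]
contact_force: [-1.2, 0.4, -0.9]
opening: -0.0002
```

```bash
python3 st.py
```

```text
t 9.45 p [ 0.5855 -0.028   0.1401] F [-1.2   0.37 -0.86] T [0.126 0.242 0.045] open -0.0002 q6 -0.408
zang 14.01 tilt [ 0.011 -1.    -0.013] stud->tcp in tool(mm) [-99.7  39.1 -21.6] F tool [-0.66  0.87 -1.06]
```

Request:
{"method": "servo_tool", "body": {
  "commands": [0,0.005,0,-0.01,0,0.1,0,0,0.005,0,-0.01,0,0.1,0]
}}

```text
t: 9.65
tool_pos: [0.5876, -0.0272, 0.1401]
tool_rot: [-1.328, 1.037, -1.038]
contact_force: [-1.0, 0.8, -0.3]
opening: 0.0002
```

```bash
python3 st.py
```

```text
t 9.65 p [ 0.5876 -0.0272  0.1401] F [-1.04  0.82 -0.28] T [0.125 0.206 0.061] open 0.0002 q6 -0.396
zang 13.4 tilt [ 0.011 -1.    -0.013] stud->tcp in tool(mm) [-99.8  39.1 -20.5] F tool [-1.04  0.28 -0.82]
```

Run:
```python
from station import viewer
from h import *
d=viewer.get_image("wrist");np.savez("w8.npz",**d);cv2.imwrite("pics/w8.png",cv2.resize(d["frame"][160:310,230:430,::-1],None,fx=4,fy=4,interpolation=cv2.INTER_CUBIC))
```

```text
(no output)
```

View pics/w8.png

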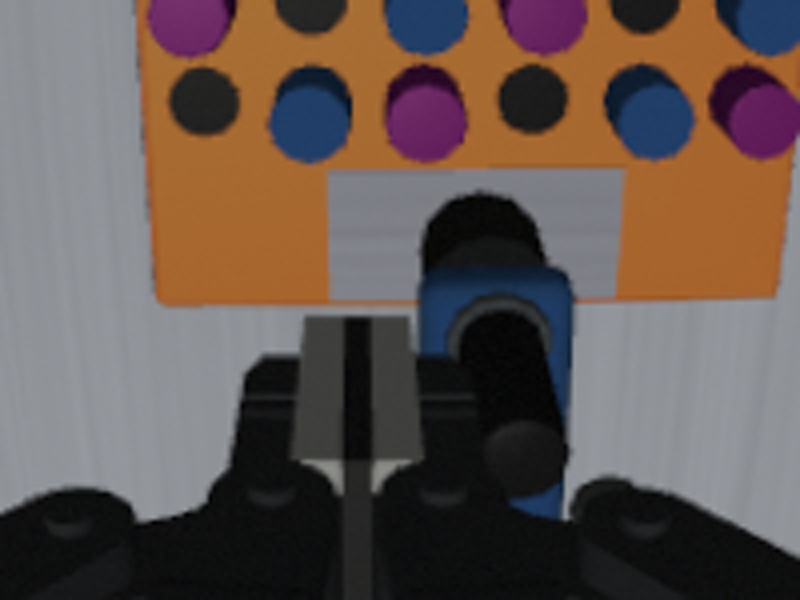

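Run:
```python
from h import *
d=load("w8.npz")
s=np.array([.631,-.119])
for n,u,v,z in [("pegbase",499,345,.152),("pegtop",527,458,.184),("stripL",328,170,.11),("stripR",625,168,.11),("stripbL",330,299,.11),("stripbR",614,299,.11)]:
    p=atz(d,230+u/4,160+v/4,z,True);w=p[:2]-s;print(n,p.round(4),np.linalg.norm(w).round(4),np.degrees(np.arctan2(w[1],w[0])).round(2))
```

```text
pegbase [ 0.6067 -0.0225  0.152 ] 0.0995 104.11
pegtop [ 0.6065 -0.0206  0.184 ] 0.1014 103.97
stripL [ 0.58   -0.0178  0.11  ] 0.1133 116.76
stripR [ 0.6284 -0.0057  0.11  ] 0.1133 91.33
stripbL [ 0.5856 -0.0408  0.11  ] 0.0904 120.13
stripbR [ 0.634  -0.0294  0.11  ] 0.0896 88.11
```

Request:
{"method": "servo_tool", "body": {
  "commands": [0,0,0,0,0,0.12,0,0,0,0,0,0,0.12,0]
}}

```text
t: 9.9
tool_pos: [0.5896, -0.0265, 0.14]
tool_rot: [-1.329, 1.038, -1.038]
contact_force: [-4.0, 0.1, 1.1]
opening: 0.0001
```

```bash
python3 st.py
```

```text
t 9.9 p [ 0.5896 -0.0265  0.14  ] F [-4.    0.07  1.09] T [0.099 0.591 0.019] open 0.0001 q6 -0.394
zang 13.39 tilt [ 0.01  -1.    -0.014] stud->tcp in tool(mm) [-100.    39.3  -18.3] F tool [-0.99 -1.04 -3.89]
```

Request:
{"method": "servo_tool", "body": {
  "commands": [0,0,0,0,0,0.05,0,0,0,0,0,0,0,0]
}}

```text
t: 10.1
tool_pos: [0.5894, -0.0265, 0.1397]
tool_rot: [-1.33, 1.04, -1.036]
contact_force: [-3.7, -0.1, 1.0]
opening: -0.0002
```

```bash
python3 st.py
```

```text
t 10.1 p [ 0.5894 -0.0265  0.1397] F [-3.74 -0.13  0.99] T [0.049 0.476 0.036] open -0.0002 q6 -0.393
zang 13.39 tilt [ 0.01  -1.    -0.016] stud->tcp in tool(mm) [-100.1   39.6  -18.4] F tool [-0.73 -0.94 -3.68]
```

Request:
{"method": "servo_tool", "body": {
  "commands": [0,0,0,0,0,-0.5,0,0,0,0,0,0,-1.5,0,0,0,0,0,-1,-1,0,0,0,0,0,-4,0,0,0,0.1,0,0,-4,0,1,0,0.14,0,0,-2,0,1,0,0.14,0,0,0,0,1,0,0.14,0,0,0,0,1,0,0.14,0,0,0,0,1,0,0.14,0,0,0,0,1,0,0.14,0,0,0,0,1,0,0.14,0,0,0,0,1,0,0.14,0,0,0,0,1,0,0.14,0,0,0,0,1,0,0.14,0,0,0,0,1,0,0.1,0,0,0,0,1,0,0.05,0,0,0,0,1,0,0,0,0,0,0,1]
}}

```text
t: 11.9
tool_pos: [0.5709, -0.0369, 0.2647]
tool_rot: [-0.05, 2.136, -2.189]
contact_force: [0.1, -0.9, -0.2]
opening: 0.0855
```

```bash
python3 st.py
python3 - <<'E'
from station import viewer
from h import *
for n in ["wrist","top","side"]:
    d=viewer.get_image(n);np.savez(f"{n}9.npz",**d);cv2.imwrite(f"pics/{n}9.png",d["frame"][:,:,::-1])
E
```

```text
t 11.9 p [ 0.5709 -0.0369  0.2647] F [ 0.11 -0.89 -0.24] T [-0.001  0.025  0.017] open 0.0855 q6 1.303
zang -85.34 tilt [-0.035 -0.999  0.026] stud->tcp in tool(mm) [ 50.2 -88.7 -84.4] F tool [-0.03  0.27  0.89]
```

View pics/wrist9.png

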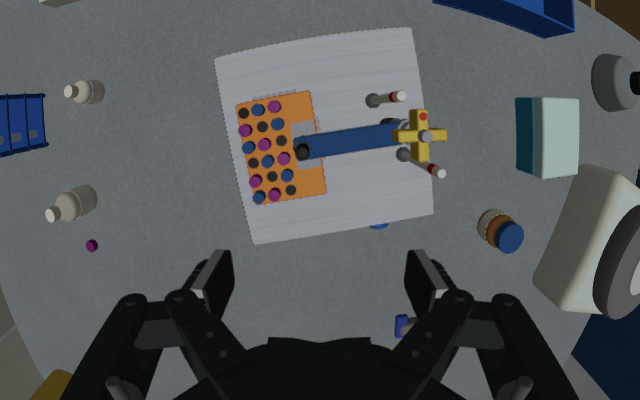

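View pics/side9.png

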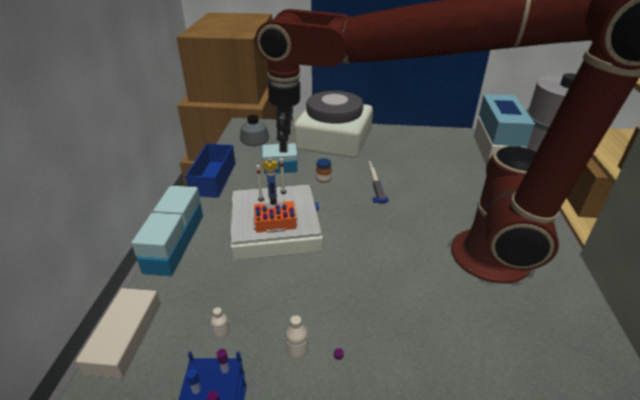

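Run:
```python
import cv2
t=cv2.imread("pics/wrist9.png")[70:210,260:460]
cv2.imwrite("pics/wrist9c.png",cv2.resize(t,None,fx=4,fy=4,interpolation=cv2.INTER_CUBIC))
t=cv2.imread("pics/side9.png")[150:240,240:310]
cv2.imwrite("pics/side9c.png",cv2.resize(t,None,fx=6.5,fy=6.5,interpolation=cv2.INTER_CUBIC))
```

```text
(no output)
```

View pics/wrist9c.png

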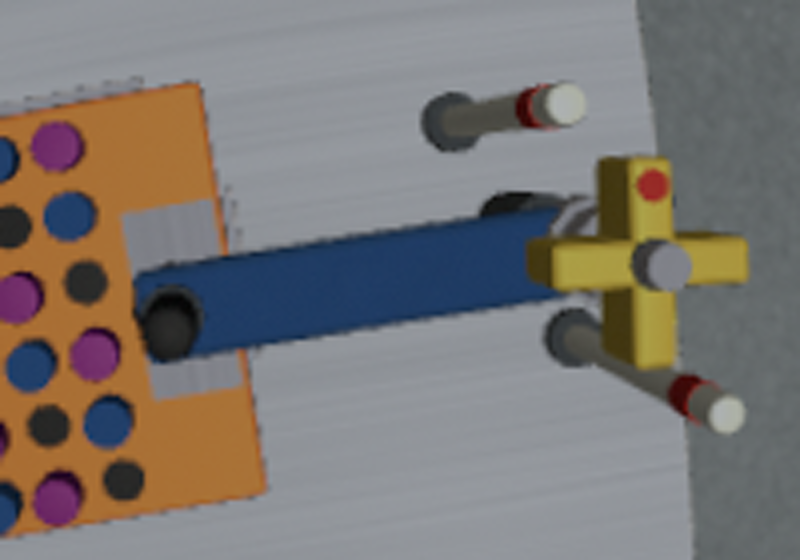

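View pics/side9c.png

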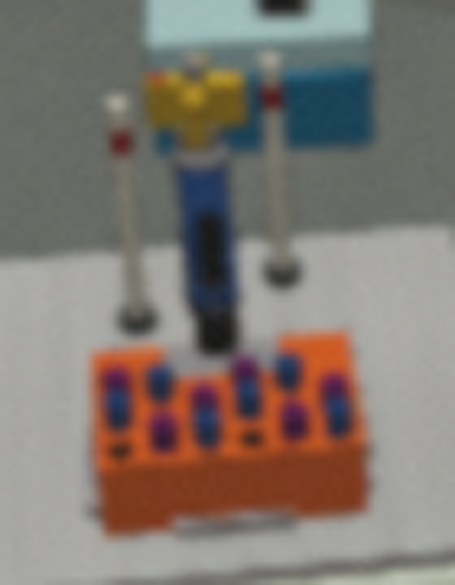

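Run:
```python
from h import *
d=load("wrist9.npz");sd=load("side9.npz")
f=lambda u,v:(260+u/4,70+v/4)
A=lambda p,z:atz(d,*f(*p),z,True)
an=lambda w:np.degrees(np.arctan2(w[1],w[0])).round(2)
s=A((667,266),.201);print("stud",s.round(4))
a=A((566,103),.191);b=A((727,414),.191);print(a.round(4),b.round(4),((a+b)/2).round(4),np.linalg.norm(a-b),an(a-b))
L=A((530,262),.192);Rr=A((748,258),.192);U=A((650,157),.192);Dn=A((654,367),.192)
print("wings",an(L-Rr),np.linalg.norm(L-Rr),an(U-Dn),np.linalg.norm(U-Dn),((L+Rr)/2).round(4),((U+Dn)/2).round(4))
p=A((170,330),.184);w=p-s;print("peg",p.round(4),an(w),np.linalg.norm(w[:2]))
# side: foot front bottom edge
g=lambda u,v:(240+u/6.5,150+v/6.5)
o,w=ray(sd,*g(217,352)); 
st=np.array([.631,-.119])
for z in (.11,.115,.12,.125,.13): q=o+w*(z-o[2])/w[2]; print(z,q.round(4),np.linalg.norm(q[:2]-st),an(q[:2]-st))
ez=st+.1*np.array([np.cos(np.radians(104.15)),np.sin(np.radians(104.15))])
for z in (.105,.11,.115,.12,.125,.13):
    c=[proj(sd,[ez[0]+.01*np.cos(t),ez[1]+.01*np.sin(t),z]) for t in np.linspace(0,6.28,60)]
    c=np.array(c);print(z,"row max crop",((c[:,1].max()-150)*6.5).round(1),"cols",((c[:,0].min()-240)*6.5).round(1),((c[:,0].max()-240)*6.5).round(1))
for z in (.11,): print([((proj(sd,[*(st+r*np.array([np.cos(np.radians(104.15)),np.sin(np.radians(104.15))])),z])-[240,150])*6.5).round(1) for r in (.086,.113)])
print([((proj(sd,[*(st+r*np.array([np.cos(np.radians(104.15)),np.sin(np.radians(104.15))])),z])-[240,150])*6.5).round(1) for r,z in ((.108,.140),(.108,.15),(.1,.184),(0,.201))])
```

```text
stud [ 0.6318 -0.118   0.201 ]
[ 0.6614 -0.0966  0.191 ] [ 0.6021 -0.1404  0.191 ] [ 0.6317 -0.1185  0.191 ] 0.07370939283915294 36.44
wings 97.94 0.047768309360968736 8.66 0.04303434710922534 [ 0.6321 -0.116   0.192 ] [ 0.6317 -0.1184  0.192 ]
peg [ 0.608  -0.0225  0.184 ] 104.01 0.09839709717220221
0.11 [ 0.6102 -0.0299  0.11  ] 0.09152448615407312 103.12
0.115 [ 0.6087 -0.0232  0.115 ] 0.0983617021773968 103.12
0.12 [ 0.6071 -0.0166  0.12  ] 0.10519891939822817 103.13
0.125 [ 0.6055 -0.0099  0.125 ] 0.11203613759732678 103.14
0.13 [ 0.604  -0.0032  0.13  ] 0.11887335660589196 103.14
0.105 row max crop 386.7 cols 199.4 246.1
0.11 row max crop 377.3 cols 198.7 245.5
0.115 row max crop 367.9 cols 197.9 244.8
0.12 row max crop 358.4 cols 197.1 244.2
0.125 row max crop 348.9 cols 196.3 243.5
0.13 row max crop 339.4 cols 195.5 242.8
[array([220. , 344.2]), array([224. , 381.4])]
[array([218.9, 317.2]), array([217.4, 297.8]), array([211.1, 219.5]), array([195.,  62.])]
```

Request:
{"method": "servo_tool", "body": {
  "commands": [-0.013,-0.03,-0.018,0,0,0,1,-0.013,-0.03,-0.018,0,0,0,1,0,0,0,-1.3,0,2.2,1,0,0,0,-1.3,0,2.2,1,0,0,0,-1.3,0,2.2,1,0,0,0,-0.8,0,1.5,1,0,0,0,0,0,0,1]
}}

```text
t: 12.75
tool_pos: [0.6319, -0.1122, 0.2648]
tool_rot: [-0.164, 2.141, -2.143]
contact_force: [-0.4, -0.2, 0.0]
opening: 0.0856
```

```bash
sed -i 's/\[.631,-.119,.18\]/[.6317,-.1184,.18]/' st.py; python3 st.py
python3 - <<'E'
from station import viewer
from h import *
for n in ["wrist"]:
    d=viewer.get_image(n);np.savez(f"w10.npz",**d);cv2.imwrite(f"pics/w10.png",d["frame"][:,:,::-1])
E
```

```text
t 12.75 p [ 0.6319 -0.1122  0.2648] F [-0.44 -0.19  0.01] T [-0.005 -0.004 -0.043] open 0.0856 q6 1.127
zang -81.24 tilt [ 0.    -1.     0.001] stud->tcp in tool(mm) [ -1.2 -84.8  -6. ] F tool [ 0.46 -0.    0.12]
```

View pics/w10.png

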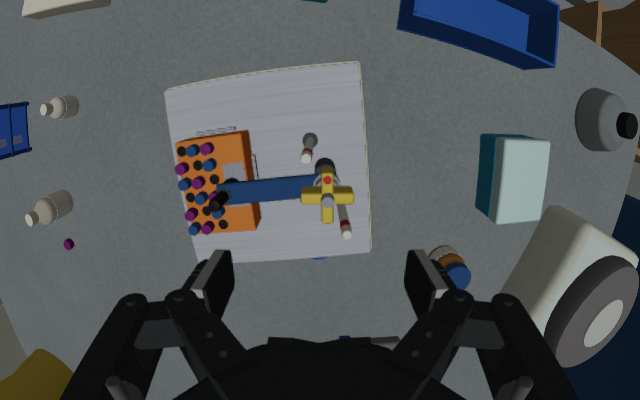

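Request:
{"method": "servo_tool", "body": {
  "commands": [0,0,0,0.1,2,0.4,1,0,0,0,0,3,0.2,1,0,0,0,0,3,0,1,0,0,0,0,0.5,0,1,0,0,0,0,0,0,1]
}}

```text
t: 13.3
tool_pos: [0.6313, -0.1144, 0.1808]
tool_rot: [-0.164, 2.136, -2.138]
contact_force: [-0.2, 0.1, 0.6]
opening: 0.0856
```

```bash
python3 st.py
python3 - <<'E'
from station import viewer
from h import *
for n in ["wrist"]:
    d=viewer.get_image(n);np.savez(f"w11.npz",**d);cv2.imwrite(f"pics/w11.png",cv2.resize(d["frame"][150:310,190:450,::-1],None,fx=3,fy=3,interpolation=cv2.INTER_CUBIC))
E
```

```text
t 13.3 p [ 0.6313 -0.1144  0.1808] F [-0.15  0.11  0.6 ] T [-0.008 -0.044 -0.011] open 0.0856 q6 1.117
zang -80.96 tilt [-0.005 -1.     0.001] stud->tcp in tool(mm) [-0.2 -0.8 -4. ] F tool [ 0.13 -0.6  -0.13]
```

View pics/w11.png

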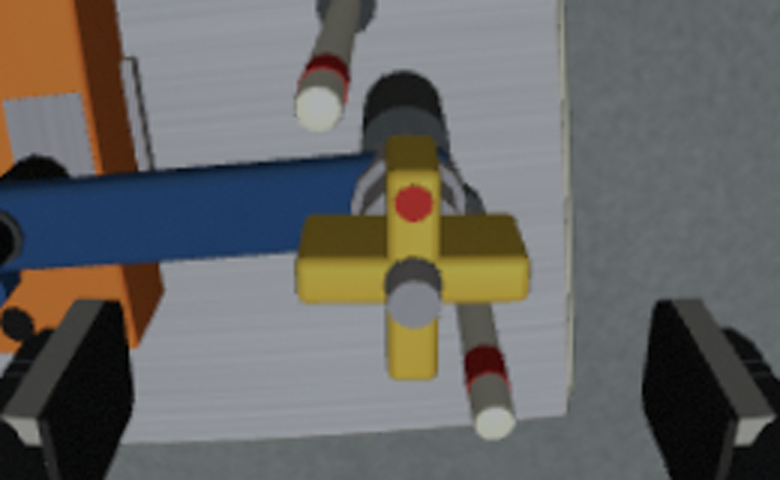

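Run:
```python
from h import *
d=load("w11.npz")
f=lambda u,v:(190+u/3,150+v/3)
A=lambda p,z:atz(d,*f(*p),z,True)
M=R.from_rotvec([-0.164,2.136,-2.138]).as_matrix();o=np.array([.6313,-.1144,.1808])
for n,p,z in [("stud",(413,303),.201),("L",(299,302),.192),("R",(528,300),.192),("Lt",(302,258),.192),("Rt",(523,256),.192),("U",(413,168),.192),("D",(413,379),.192),("pa",(320,107),.191),("pb",(494,422),.191)]:
    w=A(p,z);print(n,w.round(4),(M.T@(w-o)*1e3).round(1))
print((d["cam_to_world"][:3,3]).round(4), (M.T@(d["cam_to_world"][:3,3]-o)).round(4), (M.T@d["cam_to_world"][:3,:3]).round(3))
```

```text
stud [ 0.6325 -0.1185  0.201 ] [ -0.6 -20.2   4.3]
L [ 0.6247 -0.0986  0.192 ] [  4.  -11.2 -16.7]
R [ 0.6317 -0.1408  0.192 ] [  3.7 -11.2  26.1]
Lt [ 0.6338 -0.098   0.192 ] [ -5.1 -11.2 -15.8]
Rt [ 0.6404 -0.1379  0.192 ] [ -5.4 -11.1  24.6]
U [ 0.6541 -0.1151  0.192 ] [-22.5 -11.1   4.3]
D [ 0.6114 -0.1224  0.192 ] [ 20.9 -11.3   4.8]
pa [ 0.6623 -0.0974  0.191 ] [-33.3 -10.1 -11.9]
pb [ 0.6029 -0.1404  0.191 ] [ 32.1 -10.3  21.3]
[ 0.7062 -0.1019  0.3459] [-0.0767 -0.1647 -0.0004] [[-0.     0.953  0.302]
 [-0.    -0.302  0.953]
 [ 1.     0.     0.   ]]
```

Request:
{"method": "servo_tool", "body": {
  "commands": [0,0,0,-0.06,0,0.45,1,0,0,0,0,1.5,0,1,0,0,0,0,1.5,0,1,0,0,0,0,1,0,1,0,0,0,0,0.2,0,1,0,0,0,0,0,0,1]
}}

```text
t: 13.95
tool_pos: [0.6354, -0.1194, 0.1407]
tool_rot: [-0.157, 2.13, -2.137]
contact_force: [0.6, -0.7, 0.9]
opening: 0.0853
```

```bash
sed -i 's/\[.6317,-.1184,.18\]/[.6324,-.1187,.18]/' st.py; python3 st.py
python3 - <<'E'
from station import viewer
from h import *
for n in ["wrist"]:
    d=viewer.get_image(n);np.savez(f"w12.npz",**d);cv2.imwrite(f"pics/w12.png",cv2.resize(d["frame"][150:310,190:450,::-1],None,fx=3,fy=3,interpolation=cv2.INTER_CUBIC))
E
```

```text
t 13.95 p [ 0.6354 -0.1194  0.1407] F [ 0.56 -0.71  0.87] T [0.005 0.014 0.003] open 0.0853 q6 1.111
zang -80.92 tilt [-0.011 -1.     0.004] stud->tcp in tool(mm) [-2.4 39.4  1. ] F tool [-0.45 -0.86  0.79]
```

View pics/w12.png

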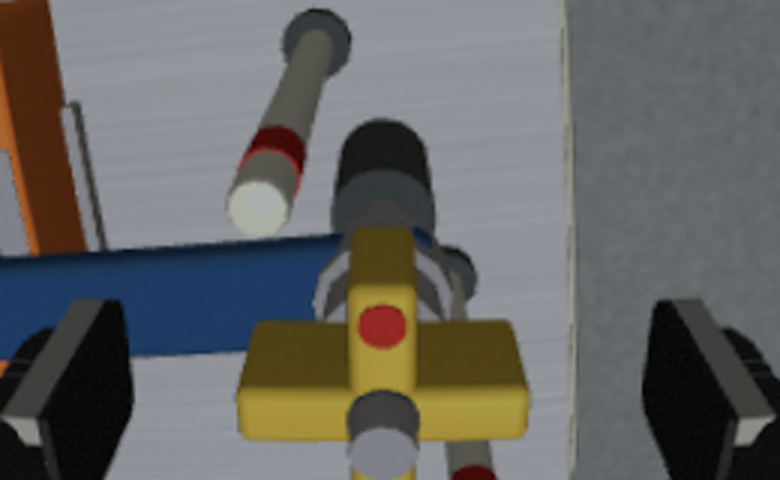

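Request:
{"method": "servo_tool", "body": {
  "commands": [0,0,-0.01,0.2,0.4,-0.1,1,0,0,0,0,0.2,0,1,0,0,0,0,0,0,1]
}}

```text
t: 14.3
tool_pos: [0.6337, -0.1188, 0.1352]
tool_rot: [-0.168, 2.133, -2.143]
contact_force: [-0.2, -0.5, 0.6]
opening: 0.0851
```

```bash
python3 st.py
```

```text
t 14.3 p [ 0.6337 -0.1188  0.1352] F [-0.17 -0.55  0.58] T [ 0.014  0.017 -0.037] open 0.0851 q6 1.114
zang -80.91 tilt [-0.002 -1.     0.005] stud->tcp in tool(mm) [-1.1 44.8  0.1] F tool [ 0.25 -0.58  0.52]
```

Centred. Close gently.

Request:
{"method": "servo_tool", "body": {
  "commands": [0,0,0,0.1,0,0,0,0,0,0,0,0,0,0,0,0,0,0,0,0,0,0,0,0,0,0,0,0,0,0,0,0,0,0,0],
  "grip_force": 40
}}

```text
t: 14.8
tool_pos: [0.633, -0.1191, 0.1361]
tool_rot: [-0.166, 2.132, -2.143]
contact_force: [-0.8, -0.5, -0.5]
opening: 0.0431
```

```bash
python3 st.py
python3 - <<'E'
from station import viewer
from h import *
for n in ["wrist"]:
    d=viewer.get_image(n);np.savez(f"w13.npz",**d);cv2.imwrite(f"pics/w13.png",cv2.resize(d["frame"][150:310,190:450,::-1],None,fx=3,fy=3,interpolation=cv2.INTER_CUBIC))
E
```

```text
t 14.8 p [ 0.633  -0.1191  0.1361] F [-0.78 -0.48 -0.52] T [ 0.015  0.033 -0.003] open 0.0431 q6 1.113
zang -80.91 tilt [-0.003 -1.     0.005] stud->tcp in tool(mm) [-0.4 43.9  0.2] F tool [0.84 0.52 0.35]
```

View pics/w13.png

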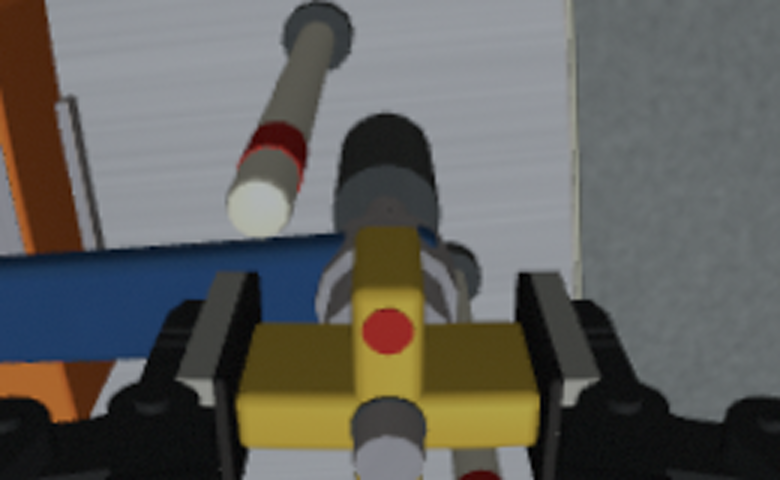

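Request:
{"method": "servo_tool", "body": {
  "commands": [0,0.05,0,0,0,0,0,0,0.05,0,0,0,0,0,0,0.05,0,0,0,0,0,0,0.05,0,0,0,0,0]
}}

```text
t: 15.25
tool_pos: [0.633, -0.1192, 0.1361]
tool_rot: [-0.055, -2.194, 2.206]
contact_force: [0.7, 0.0, 0.2]
opening: 0.0435
```

```bash
python3 st.py
```

```text
t 15.25 p [ 0.633  -0.1192  0.1361] F [0.71 0.03 0.16] T [-0.011  0.091  0.204] open 0.0435 q6 1.319
zang -92.67 tilt [-0.004 -1.     0.005] stud->tcp in tool(mm) [-0.4 43.9  0.3] F tool [-0.71 -0.16 -0.06]
```

Request:
{"method": "servo_tool", "body": {
  "commands": [0,0.06,0,0,0,0,0,0,0.06,0,0,0,0,0,0,0.06,0,0,0,0,0]
}}

```text
t: 15.55
tool_pos: [0.633, -0.1194, 0.1361]
tool_rot: [-0.25, -2.094, 2.106]
contact_force: [-0.4, 1.1, -0.3]
opening: 0.0433
```

```bash
python3 st.py
```

```text
t 15.55 p [ 0.633  -0.1194  0.1361] F [-0.35  1.09 -0.32] T [-0.034  0.02   0.114] open 0.0433 q6 1.505
zang -103.31 tilt [-0.005 -1.     0.005] stud->tcp in tool(mm) [-0.5 43.9  0.3] F tool [ 0.6   0.31 -0.98]
```

Request:
{"method": "servo_tool", "body": {
  "commands": [0,0.06,0,0,0,0,0,0,0.06,0,0,0,0,0,0,0.03,0,0,0,0,0]
}}

```text
t: 15.85
tool_pos: [0.6329, -0.1195, 0.1361]
tool_rot: [-0.399, -2.005, 2.017]
contact_force: [-0.2, -0.4, -0.1]
opening: 0.0433
```

```bash
python3 st.py
python3 - <<'E'
from station import viewer
from h import *
for n in ["wrist"]:
    d=viewer.get_image(n);np.savez(f"w14.npz",**d);cv2.imwrite(f"pics/w14.png",cv2.resize(d["frame"][150:310,190:450,::-1],None,fx=3,fy=3,interpolation=cv2.INTER_CUBIC))
E
```

```text
t 15.85 p [ 0.6329 -0.1195  0.1361] F [-0.18 -0.42 -0.13] T [0.03  0.031 0.208] open 0.0433 q6 1.66
zang -112.2 tilt [-0.006 -1.     0.005] stud->tcp in tool(mm) [-0.5 43.9  0.3] F tool [0.01 0.13 0.45]
```

View pics/w14.png

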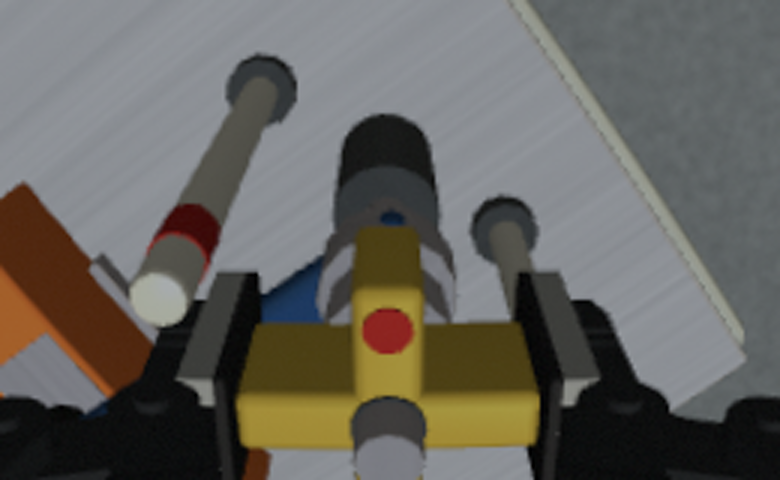

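Request:
{"method": "servo_tool", "body": {
  "commands": [0,0,0,0,0,0,1,0,0,0,0,0,0,1,0,0,0,0,0,0,1,0,0,0,0,0,0,1,0,0,0,0,-2,0,1,0,0,0,0,-2,0,1,0,-0.1,0,0,-0.8,0,1,0,-0.145,0,0,0,0,1,0,-0.145,0,0,0,0,1,0,-0.145,0,0,0,0,1,0,-0.145,0,0,0,0,1,0,-0.145,0,0,0,0,1,0,-0.145,0,0,0,0,1,0,-0.145,0,0,0,0,1,0,-0.145,0,0,0,0,1,0,-0.145,0,0,0,0,1,0,-0.1,0,0,0,0,1,0,0,0,0,0,0,1]
}}

```text
t: 17.7
tool_pos: [0.6334, -0.1194, 0.1873]
tool_rot: [-0.993, 1.487, -1.504]
contact_force: [-0.7, 0.9, -0.1]
opening: 0.0854
```

```bash
python3 st.py
python3 - <<'E'
from station import viewer
from h import *
for n in ["wrist"]:
    d=viewer.get_image(n);np.savez(f"w15.npz",**d);cv2.imwrite(f"pics/w15.png",cv2.resize(d["frame"][110:310,190:450,::-1],None,fx=3,fy=3,interpolation=cv2.INTER_CUBIC))
E
```

```text
t 17.7 p [ 0.6334 -0.1194  0.1873] F [-0.68  0.9  -0.11] T [ 0.053  0.002 -0.005] open 0.0854 q6 0.099
zang -22.79 tilt [ 0.005 -1.     0.008] stud->tcp in tool(mm) [ 0.3 -7.2  1.2] F tool [-0.57  0.1  -0.98]
```

View pics/w15.png

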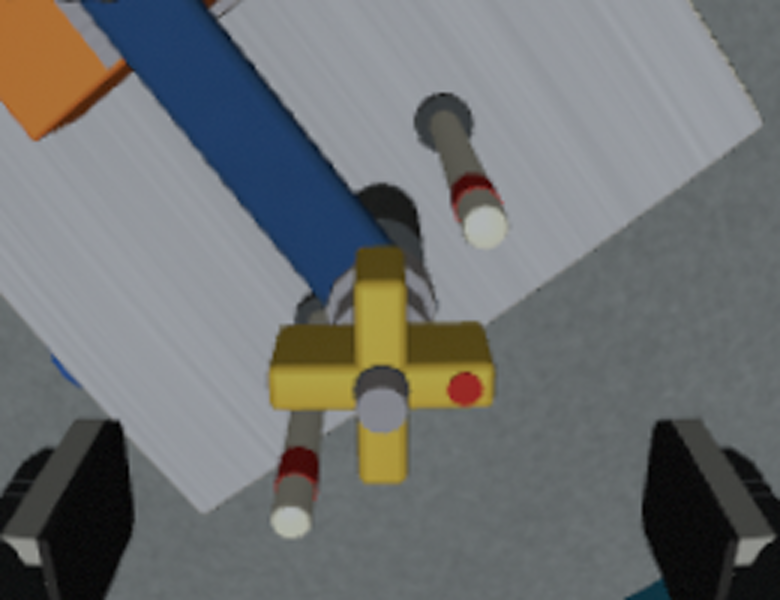

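Request:
{"method": "servo_tool", "body": {
  "commands": [0,0.01,0,0,1.5,-0.12,1,0,0,0,0,1.7,0,1,0,0,0,0,1.5,0,1,0,0,0,0,0.4,0,1,0,0,0,0,0,0,1]
}}

```text
t: 18.25
tool_pos: [0.6311, -0.1189, 0.1295]
tool_rot: [-0.985, 1.503, -1.514]
contact_force: [0.2, -0.6, 0.7]
opening: 0.0856
```

```bash
python3 st.py
```

```text
t 18.25 p [ 0.6311 -0.1189  0.1295] F [ 0.19 -0.58  0.7 ] T [ 0.029  0.068 -0.04 ] open 0.0856 q6 0.117
zang -23.78 tilt [ 0.005 -1.     0.005] stud->tcp in tool(mm) [ 0.5 50.5 -1.3] F tool [ 0.46 -0.69  0.41]
```

Request:
{"method": "servo_tool", "body": {
  "commands": [0,-0.025,0,-0.05,-0.6,0.13,1,0,0,0,0,0,0,1,0,0,0,0,0,0,0,0,0,0,0,0,0,0,0,0,0,0,0,0,0,0,0,0,0,0,0,0]
}}

```text
t: 18.85
tool_pos: [0.6325, -0.1188, 0.1384]
tool_rot: [-1.002, 1.484, -1.495]
contact_force: [-1.1, 0.0, -0.4]
opening: 0.043
```

```bash
python3 st.py
python3 - <<'E'
from station import viewer
from h import *
for n in ["wrist"]:
    d=viewer.get_image(n);np.savez(f"w16.npz",**d);cv2.imwrite(f"pics/w16.png",cv2.resize(d["frame"][110:310,190:450,::-1],None,fx=3,fy=3,interpolation=cv2.INTER_CUBIC))
E
```

```text
t 18.85 p [ 0.6325 -0.1188  0.1384] F [-1.09  0.05 -0.39] T [0.053 0.115 0.026] open 0.043 q6 0.091
zang -22.24 tilt [ 0.005 -1.     0.004] stud->tcp in tool(mm) [-0.2 41.6 -0.1] F tool [ 0.37  0.39 -1.03]
```

View pics/w16.png

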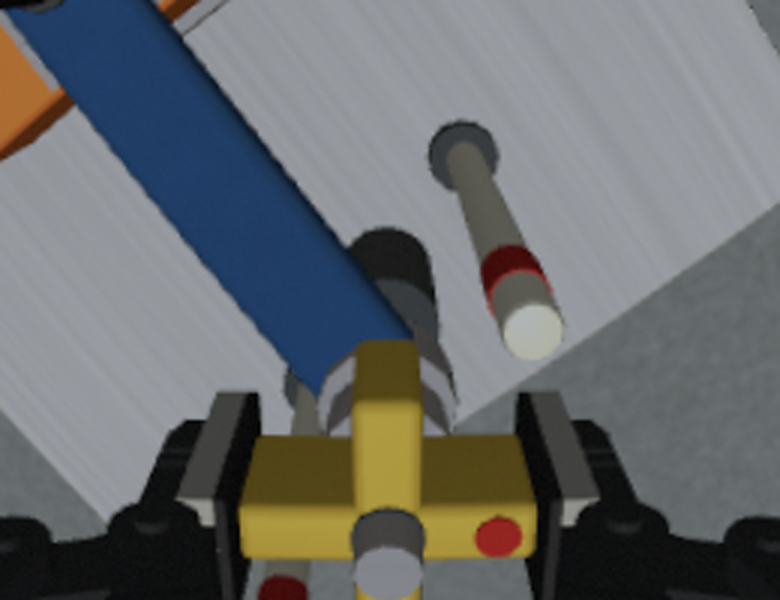

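```bash
echo 'print("Tz",round(o["wrist_torque"][2],3),"eff6",o["effort"][5].round(4))' >> st.py; python3 st.py | tail -1
```

```text
Tz -0.018 eff6 0.0108
```

Request:
{"method": "servo_tool", "body": {
  "commands": [0,0.06,0,0,0,0,0,0,0.06,0,0,0,0,0,0,0.06,0,0,0,0,0,0,0.06,0,0,0,0,0]
}}

```text
t: 19.3
tool_pos: [0.6326, -0.1189, 0.1384]
tool_rot: [-0.84, 1.653, -1.667]
contact_force: [-2.0, 0.2, -0.5]
opening: 0.0431
```

```bash
python3 st.py
```

```text
t 19.3 p [ 0.6326 -0.1189  0.1384] F [-2.    0.22 -0.51] T [0.05  0.226 0.184] open 0.0431 q6 0.338
zang -36.37 tilt [ 0.004 -1.     0.006] stud->tcp in tool(mm) [-0.2 41.6  0. ] F tool [ 1.01  0.51 -1.74]
Tz 0.184 eff6 -0.3111
```

Request:
{"method": "servo_tool", "body": {
  "commands": [0,0.06,0,0,0,0,0,0,0.06,0,0,0,0,0,0,0.06,0,0,0,0,0,0,0.06,0,0,0,0,0]
}}

```text
t: 19.7
tool_pos: [0.6326, -0.1189, 0.1383]
tool_rot: [-0.653, 1.816, -1.831]
contact_force: [0.2, 0.2, 0.2]
opening: 0.0432
```

```bash
python3 st.py
```

```text
t 19.7 p [ 0.6326 -0.1189  0.1383] F [0.19 0.19 0.17] T [0.119 0.253 0.198] open 0.0432 q6 0.586
zang -50.58 tilt [ 0.003 -1.     0.007] stud->tcp in tool(mm) [-0.2 41.7  0. ] F tool [-0.27 -0.17 -0.02]
Tz 0.198 eff6 -0.3104
```

Request:
{"method": "servo_tool", "body": {
  "commands": [0,0.06,0,0,0,0,0,0,0.06,0,0,0,0,0,0,0.06,0,0,0,0,0,0,0.06,0,0,0,0,0]
}}

```text
t: 20.1
tool_pos: [0.6327, -0.119, 0.1383]
tool_rot: [-0.441, 1.969, -1.986]
contact_force: [-1.0, 0.2, 0.2]
opening: 0.0429
```

```bash
python3 st.py
```

```text
t 20.1 p [ 0.6327 -0.119   0.1383] F [-1.03  0.17  0.15] T [0.112 0.231 0.136] open 0.0429 q6 0.834
zang -64.79 tilt [ 0.001 -1.     0.008] stud->tcp in tool(mm) [-0.2 41.7  0.1] F tool [ 0.86 -0.16 -0.59]
Tz 0.136 eff6 -0.3104
```

Request:
{"method": "servo_tool", "body": {
  "commands": [0,0.06,0,0,0,0,0,0,0.06,0,0,0,0,0,0,0.06,0,0,0,0,0]
}}

```text
t: 20.4
tool_pos: [0.6328, -0.1191, 0.1384]
tool_rot: [-0.264, 2.076, -2.094]
contact_force: [-0.2, -0.0, 0.9]
opening: 0.043
```

```bash
python3 st.py|tail -2
```

```text
zang -75.46 tilt [-0.001 -1.     0.009] stud->tcp in tool(mm) [-0.2 41.6  0.1] F tool [ 0.17 -0.86  0.  ]
Tz 0.176 eff6 -0.3097
```

Request:
{"method": "servo_tool", "body": {
  "commands": [0,0.06,0,0,0,0,0,0,0.06,0,0,0,0,0,0,0.06,0,0,0,0,0]
}}

```text
t: 20.7
tool_pos: [0.6328, -0.1192, 0.1384]
tool_rot: [-0.071, 2.176, -2.195]
contact_force: [-0.8, -0.1, -0.0]
opening: 0.0431
```

```bash
python3 st.py|tail -2
```

```text
zang -86.12 tilt [-0.003 -1.     0.009] stud->tcp in tool(mm) [-0.3 41.6  0.1] F tool [0.81 0.   0.04]
Tz 0.22 eff6 -0.2957
```

Request:
{"method": "servo_tool", "body": {
  "commands": [0,0.06,0,0,0,0,0,0,0.06,0,0,0,0,0,0,0.06,0,0,0,0,0]
}}

```text
t: 21.0
tool_pos: [0.6328, -0.1193, 0.1384]
tool_rot: [-0.132, -2.153, 2.171]
contact_force: [-1.2, 0.2, 1.2]
opening: 0.0433
```

```bash
python3 st.py|tail -2
```

```text
zang -96.78 tilt [-0.004 -1.     0.008] stud->tcp in tool(mm) [-0.3 41.6  0.2] F tool [ 1.23 -1.22 -0.01]
Tz 0.203 eff6 -0.281
```

Request:
{"method": "servo_tool", "body": {
  "commands": [0,0.06,0,0,0,0,0,0,0.06,0,0,0,0,0,0,0.06,0,0,0,0,0]
}}

```text
t: 21.3
tool_pos: [0.6328, -0.1194, 0.1384]
tool_rot: [-0.32, -2.051, 2.068]
contact_force: [-1.2, -0.3, 1.2]
opening: 0.0431
```

```bash
python3 st.py|tail -2
```

```text
zang -107.42 tilt [-0.006 -1.     0.007] stud->tcp in tool(mm) [-0.3 41.6  0.2] F tool [ 1.09 -1.15  0.66]
Tz 0.205 eff6 -0.2666
```

```bash
python3 st.py
python3 - <<'E'
from station import viewer,monitor
from h import *
print(monitor.get_obs()["effort"].round(4))
for n in ["wrist","side"]:
    d=viewer.get_image(n);np.savez(f"{n}17.npz",**d)
    if n=="wrist": cv2.imwrite(f"pics/w17.png",cv2.resize(d["frame"][110:310,190:450,::-1],None,fx=3,fy=3,interpolation=cv2.INTER_CUBIC))
    else: cv2.imwrite(f"pics/side17.png",cv2.resize(d["frame"][150:240,240:310,::-1],None,fx=6.5,fy=6.5,interpolation=cv2.INTER_CUBIC))
print(monitor.get_obs()["effort"].round(4))
E
```

```text
t 21.3 p [ 0.6328 -0.1194  0.1384] F [-1.24 -0.29  1.15] T [0.066 0.259 0.205] open 0.0431 q6 1.578
zang -107.42 tilt [-0.006 -1.     0.007] stud->tcp in tool(mm) [-0.3 41.6  0.2] F tool [ 1.09 -1.15  0.66]
Tz 0.205 eff6 -0.2666
[-7.94000e-02 -4.18841e+01 -3.59880e+01  1.27000e-02 -4.05500e-01
 -2.66600e-01]
[  0.3685 -41.8823 -35.988   -0.0789  -0.4123   0.0626]
```

View pics/w17.png

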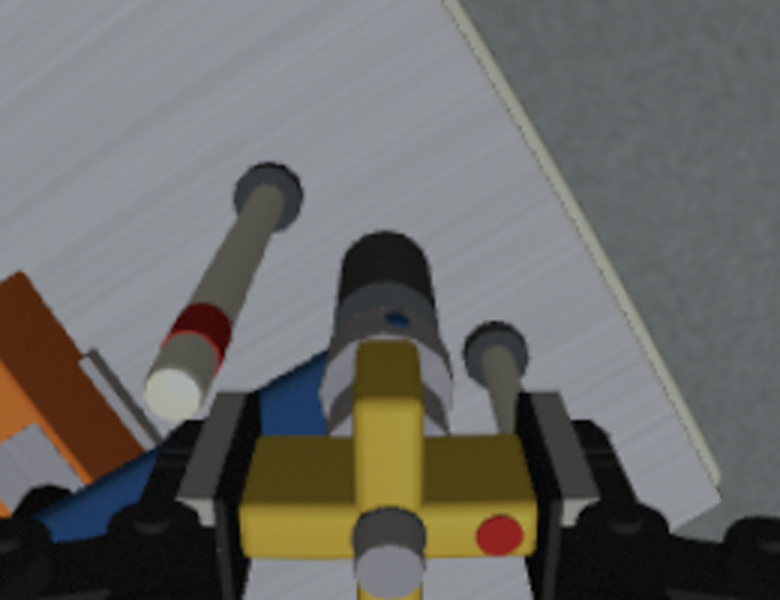

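View pics/side17.png

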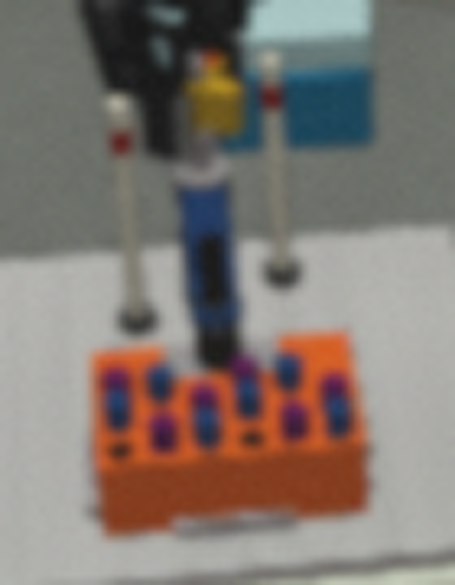

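Request:
{"method": "servo_tool", "body": {
  "commands": [0,0.06,0,0,0,0,0,0,0.03,0,0,0,0,0]
}}

```text
t: 21.6
tool_pos: [0.6327, -0.1194, 0.1383]
tool_rot: [-0.404, -2.0, 2.016]
contact_force: [-1.3, 0.3, 0.3]
opening: 0.0434
```

```bash
python3 st.py
```

```text
t 21.6 p [ 0.6327 -0.1194  0.1383] F [-1.26  0.29  0.33] T [0.127 0.297 0.265] open 0.0434 q6 1.666
zang -112.46 tilt [-0.006 -1.     0.007] stud->tcp in tool(mm) [-0.3 41.7  0.3] F tool [ 1.28 -0.34  0.22]
Tz 0.265 eff6 0.1193
```

Request:
{"method": "servo_tool", "body": {
  "commands": [0,0,0,0,0,0,1,0,0,0,0,0,0,1,0,0,0,0,0,0,1,0,0,0,0,0,0,1,0,0,0,0,-2,0,1,0,0,0,0,-2,0,1,0,-0.1,0,0,-0.8,0,1,0,-0.145,0,0,0,0,1,0,-0.145,0,0,0,0,1,0,-0.145,0,0,0,0,1,0,-0.145,0,0,0,0,1,0,-0.145,0,0,0,0,1,0,-0.145,0,0,0,0,1,0,-0.145,0,0,0,0,1,0,-0.145,0,0,0,0,1,0,-0.145,0,0,0,0,1,0,-0.1,0,0,0,0,1,0,0,0,0,0,0,1]
}}

```text
t: 23.4
tool_pos: [0.6348, -0.1197, 0.1897]
tool_rot: [-0.99, 1.483, -1.509]
contact_force: [-0.7, -0.1, -0.6]
opening: 0.0852
```

```bash
python3 st.py
python3 - <<'E'
from station import viewer
from h import *
for n in ["wrist","side"]:
    d=viewer.get_image(n);np.savez(f"{n}18.npz",**d)
    if n=="wrist": cv2.imwrite(f"pics/w18.png",cv2.resize(d["frame"][110:310,190:450,::-1],None,fx=3,fy=3,interpolation=cv2.INTER_CUBIC))
    else: cv2.imwrite(f"pics/side18.png",cv2.resize(d["frame"][150:240,240:310,::-1],None,fx=6.5,fy=6.5,interpolation=cv2.INTER_CUBIC))
E
```

```text
t 23.4 p [ 0.6348 -0.1197  0.1897] F [-0.69 -0.09 -0.64] T [-0.039  0.022 -0.001] open 0.0852 q6 0.102
zang -22.89 tilt [ 0.006 -1.     0.014] stud->tcp in tool(mm) [ 0.  -9.6  2.7] F tool [ 0.35  0.63 -0.61]
Tz -0.001 eff6 -0.4173
```

View pics/w18.png

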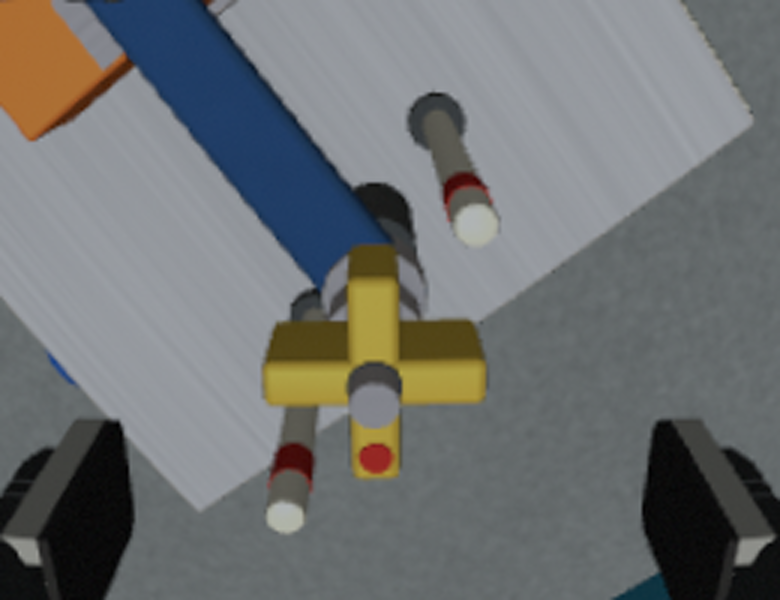

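View pics/side18.png

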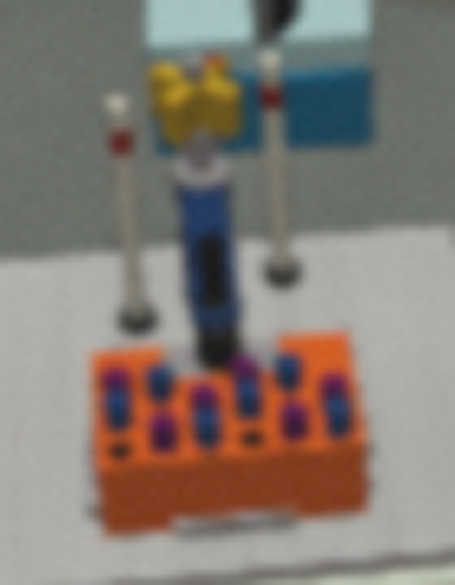

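Request:
{"method": "servo_tool", "body": {
  "commands": [-0.01,0,0,0,1.4,-0.25,1,0,0,0,0,1.6,0,1,0,0,0,0,1.2,0,1,0,0,0,0,0.2,0,1,0,0,0,0,0,0,1]
}}

```text
t: 24.0
tool_pos: [0.6312, -0.1186, 0.1396]
tool_rot: [-0.995, 1.5, -1.505]
contact_force: [-0.0, -0.2, 1.0]
opening: 0.0855
```

```bash
python3 st.py
```

```text
t 24.0 p [ 0.6312 -0.1186  0.1396] F [-0.04 -0.21  0.96] T [-0.019  0.029  0.046] open 0.0855 q6 0.108
zang -23.24 tilt [ 0.006 -1.    -0.001] stud->tcp in tool(mm) [ 0.1 40.4 -1.1] F tool [ 0.22 -0.96  0.05]
Tz 0.046 eff6 -0.0001
```

Request:
{"method": "servo_tool", "body": {
  "commands": [0,-0.013,0,0,0.1,0.1,1,0,0,0,0,0,0,1,0,0,0,0,0,0,0,0,0,0,0,0,0,0,0,0,0,0,0,0,0,0,0,0,0,0,0,0]
}}

```text
t: 24.6
tool_pos: [0.6322, -0.119, 0.1404]
tool_rot: [-1.004, 1.491, -1.495]
contact_force: [-2.2, 0.2, -0.0]
opening: 0.0429
```

```bash
python3 st.py
```

```text
t 24.6 p [ 0.6322 -0.119   0.1404] F [-2.2   0.22 -0.04] T [ 0.051  0.268 -0.002] open 0.0429 q6 0.094
zang -22.44 tilt [ 0.006 -1.    -0.001] stud->tcp in tool(mm) [ 0.1 39.6 -0. ] F tool [ 0.64  0.04 -2.12]
Tz -0.002 eff6 0.002
```

Request:
{"method": "servo_tool", "body": {
  "commands": [0,0.06,0,0,0,0,0,0,0.06,0,0,0,0,0,0,0.06,0,0,0,0,0,0,0.06,0,0,0,0,0]
}}

```text
t: 25.0
tool_pos: [0.6323, -0.119, 0.1404]
tool_rot: [-0.842, 1.659, -1.667]
contact_force: [-0.2, 0.1, -0.5]
opening: 0.0433
```

```bash
python3 st.py
```

```text
t 25.0 p [ 0.6323 -0.119   0.1404] F [-0.18  0.13 -0.51] T [0.082 0.17  0.279] open 0.0433 q6 0.34
zang -36.53 tilt [ 0.007 -1.     0.002] stud->tcp in tool(mm) [ 0.1 39.6 -0. ] F tool [-0.    0.51 -0.22]
Tz 0.279 eff6 -0.2429
```

Request:
{"method": "servo_tool", "body": {
  "commands": [0,0,0,0,0,0,0]
}}

```text
t: 25.1
tool_pos: [0.6322, -0.119, 0.1404]
tool_rot: [-0.842, 1.659, -1.667]
contact_force: [-1.4, 1.3, 0.2]
opening: 0.0433
```

```bash
python3 st.py
```

```text
t 25.1 p [ 0.6322 -0.119   0.1404] F [-1.41  1.33  0.2 ] T [ 0.023  0.134 -0.125] open 0.0433 q6 0.341
zang -36.54 tilt [ 0.007 -1.     0.002] stud->tcp in tool(mm) [ 0.1 39.6 -0. ] F tool [-0.23 -0.21 -1.92]
Tz -0.125 eff6 0.0563
```

Request:
{"method": "servo_tool", "body": {
  "commands": [0,0,0,0,0,0,1,0,0,0,0,0,0,1,0,0,0,0,0,0,1,0,0,0,0,0,0,1,0,0,0,0,-1.5,0,1,0,0,0,0,-3,0,1,0,0,0,0,-3,0,1,0,0,0,0,-3,0,1,0,0,0,0,-2,0,1,0,0,0,0,0,0,1]
}}

```text
t: 26.1
tool_pos: [0.6332, -0.1184, 0.2756]
tool_rot: [-0.841, 1.652, -1.667]
contact_force: [0.1, -0.2, 0.4]
opening: 0.0853
```

```bash
python3 st.py
python3 - <<'E'
from station import viewer
from h import *
for n in ["wrist","side"]:
    d=viewer.get_image(n);np.savez(f"{n}19.npz",**d)
    if n=="wrist": cv2.imwrite(f"pics/w19.png",d["frame"][:,:,::-1])
    else: cv2.imwrite(f"pics/side19.png",cv2.resize(d["frame"][150:240,240:310,::-1],None,fx=6.5,fy=6.5,interpolation=cv2.INTER_CUBIC))
a=load("side9.npz")["frame"][150:240,240:310,::-1];b=load("side19.npz")["frame"][150:240,240:310,::-1]
cv2.imwrite("pics/cmp.png",cv2.resize(np.hstack([a,b]),None,fx=5.5,fy=5.5,interpolation=cv2.INTER_CUBIC))
E
```

```text
t 26.1 p [ 0.6332 -0.1184  0.2756] F [ 0.08 -0.17  0.44] T [-0.003 -0.035 -0.029] open 0.0853 q6 0.337
zang -36.33 tilt [ 0.005 -1.     0.006] stud->tcp in tool(mm) [ -0.2 -95.6   1. ] F tool [ 0.09 -0.43  0.16]
Tz -0.029 eff6 0.0009
```

View pics/w19.png

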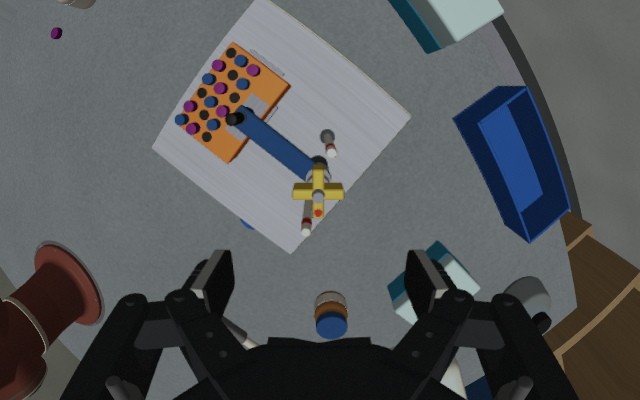

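View pics/cmp.png

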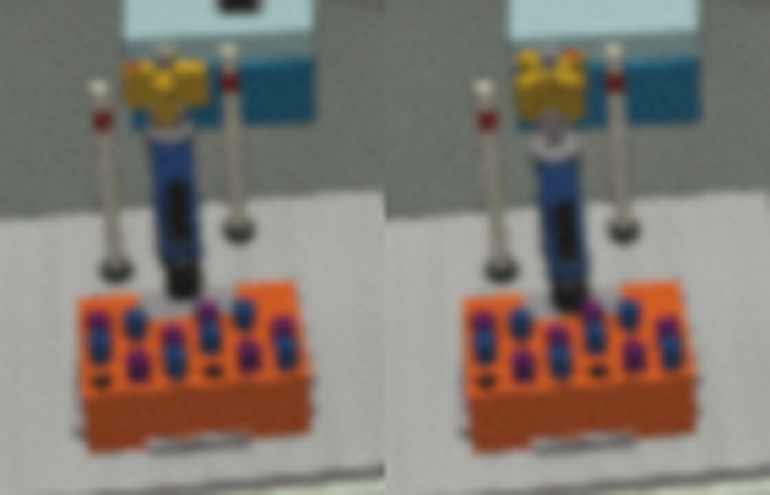

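Run:
```python
from h import *
a=load("side0.npz")["frame"];b=load("side19.npz")["frame"]
g=lambda x:cv2.cvtColor(x,cv2.COLOR_RGB2GRAY).astype(np.float32)
A=g(a)[208:232,252:300];B=g(b)[208:232,252:300]
print("rack shift px",cv2.phaseCorrelate(A,B,cv2.createHanningWindow(A.shape[::-1],cv2.CV_32F)))
d=load("wrist19.npz")
cv2.imwrite("pics/w19c.png",cv2.resize(d["frame"][80:240,200:380,::-1],None,fx=4,fy=3.7,interpolation=cv2.INTER_CUBIC))
```

```text
rack shift px ((0.03612695119903364, -0.10363932002812781), 0.7920977783699831)
```

View pics/w19c.png

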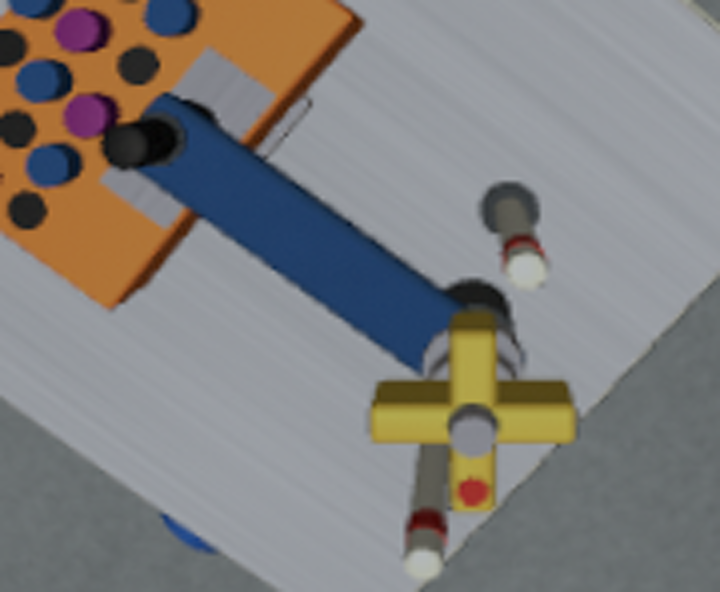

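Run:
```python
from h import *
d=load("wrist19.npz");s=atz(d,200+474/4,80+434/3.7,.201,True)
for u,v,z in [(162,138,.139),(125,147,.171)]:
    p=atz(d,200+u/4,80+v/3.7,z,True);w=p-s;print(p.round(4),np.linalg.norm(w[:2]).round(4),np.degrees(np.arctan2(w[1],w[0])).round(2))
a=atz(d,200+526/4,80+267/3.7,.191,True);b=atz(d,200+424/4,80+563/3.7,.191,True);w=a-b;print(s.round(4),"unit yaw",np.degrees(np.arctan2(w[1],w[0]))-22,"probe gap",np.linalg.norm(w))
```

```text
[ 0.6083 -0.0229  0.139 ] 0.0986 104.39
[ 0.6077 -0.0227  0.171 ] 0.099 104.67
[ 0.6328 -0.1184  0.201 ] unit yaw 14.743510436599351 probe gap 0.07418066367620701
```

Arm is home within about 0.5°, the rack hasn't moved, and the robot is clear, so I'm handing in.

```bash
python3 -c "
from station import ticket
print(ticket.finish_job())"
```

```text
the job is handed in; nothing more can be done
None
```

The clamp is closed on the rack and I've handed the job in at about 26 s. My estimate of the foot's press is 11.6 to 13.5 N. The hand-in reports no verdict.

**What I did**
- **Swing:** I pushed the peg with closed fingers until the arm met its stop, at about 4 N. The first sweep passed over the peg, because the real fingertips stand about 25 mm above the reported TCP. I saw this in the wrist depth image and redid the sweep lower.
- **Nut:** I turned it clockwise 2.37 rad in three arcs (0.55, 1.58 and 0.25 rad), keeping each grip clear of the pillars.
- **Stop point:** I stopped 0.89 rad (about a seventh of a turn) after the foot began to press, to land near the middle of the 8–19 N range. Then I let go and lifted away.

**What the last checks showed**
- **Arm angle:** it is within about 0.5° of home.
- **Rack:** it shifted about 0.1 pixel in the side view, so it has not moved.
- **Pillars:** both are upright and still the right distance apart. I felt no knock.
- **Robot:** the contact force reads about zero after lifting clear.
- **Bystanders:** I did not check them one by one; the arm stayed well away from them.

**Where the readings were weak or disagreed**
- **Start of pressing:** I took it from a clear bend in the joint-6 torque at 1.48 rad. My first rough side-view estimate put it later, at 2.3 to 2.7 rad. Later side views showed the foot had stopped sinking and was being squeezed, which fits the torque.
- **Press force:** the lower figure comes from the stated 13 N per rad and the upper from the rise in torque. Both are inside 8–19 N.
- **Torque readings:** the joint-6 torque had an unexplained offset and sign, so I used only its change. The wrist torque was noisy but agreed, rising from about 0.17 to 0.28 N m.

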